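# Get the doming block out from behind the stakes

## Robot

A 7-joint arm with a two-finger parallel gripper is mounted at the origin on the work surface. World frame = base frame: x ahead of the robot, y to its left, z up, the work surface at z = 0. Lengths are in m, angles in degrees, forces in N, time in s.
With the tool pointing down it reaches from about 0.4 to 0.85 m from the base axis. Payload 6.9 kg.
Tool frame: the origin (TCP) lies at the very end of the fingers, on their centre line; the grasp point (between the pads) lies 19 mm behind it; z points along the fingers, x is the direction in which the jaws open and shut, and the axes are right-handed (so a half turn about z gives the same grasp; the last joint's range is limited). The gripper opens to 85 mm and grips with 20 to 120 N. Pads are 22 mm wide; open, the fingers measure 114 mm over their backs; the gripper's body (76 mm by 85 mm) begins 54 mm behind the grasp point. The pads swing forward as they close: fully open they stand 13 mm farther back than shut.
Start: joints at [-68.039, 29.078, -13.613, 85.955, 7.202, 65.827, -8.869], TCP at [0.171, 0.601, 0.231] pointing down, gripper open.
Joint ranges: [-176.47, 176.47], [-13.61, 117.27], [-81.72, 77.17], [0.22, 143.17], [-87.28, 267.28], [10, 112.55], [-165.47, 165.47]. Speed limits (degrees/s): [136.94, 136.94, 180, 180, 180, 180, 180].

## Interface

Orientations are given as [roll, pitch, yaw] about the fixed x, y, z axes, in that order (R = Rz(yaw) Ry(pitch) Rx(roll)).
In Python, from cell import observe, viewer, r gives the robot as it stands. The module is installed in compiled form; this text tells all that it offers.
- The arm moves only by the tool arm_command, never from a script. Its argument "rows" is a list of rows, each a list of 3 entries, a list of its own where there are three numbers: the shift along the tool's x, y, z in m, then the turn about the tool's z in rad, then the opening, from 0 (shut) to 1 (fully open). In form: [[[tx, ty, tz], twist, grip], ...]. A call has 1 to 8 rows; each row is the pose to reach, as a shift and turn from the pose commanded when the call began, along the tool's axes at that moment; what a row does not reach only later rows make up. A row lasts 1/10 s, in which the tool goes at most 50 mm and 8.59 degrees, less where a joint would pass 70% of its speed; a pose out of reach is approached as far as the arm can. A call with a gripper value outside its range is refused whole. The fingers move at their own pace and stop on an object; "force" is the grip in N (left out, the last holds). Time passes only in rows, so rows that repeat a pose let the fingers close. It gives the time, the measured TCP pose, the force and the opening at its end, in the units of the state.
- observe(): the state, without advancing time (a new reading comes with each control period).
- viewer.capture(name): name is "scene" or "top" or "wrist"; returns a dict with "frame" (480x640x3 uint8, blue, green, red), "mtx" (3x3 intrinsics, pixels), "R" (3x3) and "t" (3): a world point X has camera coordinates R X + t; the wrist camera has in their place "hand_eye" (4x4, takes a point from camera to tool coordinates, whose origin is the TCP and whose axes are the tool frame's). Camera axes: x right, y down, z forward; pixel columns grow to the right and rows downward; lengths in m; the calibration is good to about 2 mm. A picture is of the moment at which its call begins: read the wrist's pose just before it. There is no depth.
- r.sign_off(): hands the job in, once; it reports no verdict.
The state is a dict: "clock": time; "joints": joint angles; "joint_velocities": joint speeds; "joint_efforts": joint torques, N m; "tool_pos": TCP position; "ee_rot": TCP orientation; "wrist_force": force on the tool from outside, world axes, zero at the start; "torque": the same for the moment, N m; "finger_gap": finger opening in m.
Only numpy, scipy, OpenCV 4.12 (cv2) and the standard library are available. Lean on these libraries where they do the work, as an engineer would, in place of code of your own. Each camera call takes 0.05 s, during which the arm holds its last target.

## Task

Clear the three standing steel stakes out of the tool tray onto the dark wooden board, leaving the block where it is; then, with all three standing on the board, fetch the doming block from behind them and set it in the middle of the rubber pad; then put every stake back upright just where it stood in the tray (each in its own place). Set things down rather than dropping them, knock nothing over, and leave the hammer, the tube and the can alone.

Things in the scene. Friction and masses are not known exactly. Their poses are not given: they have to be found in the camera images.
- square_c (a point): Square stake, upright, 64 mm tall: a square shaft 30 x 30 mm on a square base plate 56 x 56 mm, 10 mm thick. x and y axes square to the shaft's faces. Plain steel, about 0.5 kg. This point is its centre, half-way up: 32 mm above its underside; z up. Stands in one of three places around the block: left, right or front (robot side). Remember where it stood.
- stepped_c (a point): Stepped stake, upright, 64 mm tall: round base 56 mm across and 10 mm thick, round shaft 32 mm across from 10 to 46 mm height, and a thin 18 mm tip up to 64 mm. Plain steel, about 0.5 kg. This point is its centre, half-way up: 32 mm above its underside; z up. In another of the three places.
- round_c (a point): Round stake, upright, 64 mm tall: plain thick round shaft 44 mm across on a square base plate 56 x 56 mm, 10 mm thick. Plain steel, about 0.5 kg. This point is its centre, half-way up: 32 mm above its underside; z up. In another of the three places.
- block_c (a point): Doming block: low dark steel block 50 x 50 mm, 32 mm high, round hollow 34 mm across in its top; about 0.5 kg. Point: its centre, 16 mm above its underside; axes square to its faces. At the rear of the tray, a face about 24 mm from the rear rim. Stakes stand left, right and in front (-x) of it, about 66 mm centre to centre. Once they are cleared, take it across its y faces.
- tray: Fixed grey sheet-metal tool tray, 170 mm (its x) by 280 mm (its y), floor 6 mm thick; rims 6 mm thick and 18 mm high on the left, right and rear (+x, away from the robot) sides, none at the front. Origin: centre of the underside, on the table; y to the left. Take the stakes to the block's left and right along the tray's x, the front one along y: there the fingers have room.
- board: Fixed dark wooden board lying on the table, the side area: 260 mm (its x) by 140 mm (its y), 12 mm thick. Origin: centre of the underside. To the left or right of the tray. Each stake's whole base must rest on it; three fit in a row along x, 85 mm apart.
- pad: Fixed black square rubber pad, 110 x 110 mm, 10 mm thick, on the other side of the tray from the board. Origin: centre of the underside. The block goes in its middle.
- hammer: Bystander: hammer about 300 mm long lying on the table beyond the tray, handle along its x. Leave alone.
- tube: Bystander: short piece of square steel tube, 40 x 40 mm, 60 mm tall, standing on end near the robot. Leave alone.
- can: Bystander: plain metal can 60 mm across, 90 mm tall, near the robot. Leave alone.

How it is judged:
By the outcome, as a careful person would: the job done as asked, in the order asked, and still so for the second after the job is handed in, with the robot touching nothing.
It also fails if it takes over 144 s, if anything falls off the work surface, if the arm or the gripper's body presses on something with over 40 N, if the wrist force passes 120 N, or if a joint passes its speed limit or range.

## Working session

There is one attempt and no reset: what is moved stays moved. The work goes in short steps, Python scripts to look and compute and a tool call to move; the robot and the scene stay as the last step left them, time stands still between calls to the robot, and variables do not carry over. Pictures are saved under pics/ and viewed, and the job is handed in when it is done.

Besides the shell and the picture viewer there is one more tool, called after "Call:" as a command line: name --argument value ..., lists and objects as JSON in quotes. arm_command: Moves the arm, as the interface text tells. Its arguments: {"type":"object","properties":{"rows":{"type":"array","items":{"type":"array"}},"force":{"type":"number"}},"required":["rows"]}

```bash
mkdir -p pics
python3 - <<'E'
from cell import observe, viewer, r
import cv2
s=observe();print(s)
for n in("scene","top","wrist"):
    c=viewer.capture(n);cv2.imwrite(f"pics/{n}0.png",c["frame"])
    print(n,{k:v.tolist() for k,v in c.items() if k!="frame"})
E
```

```text
{'clock': 0.0, 'joints': array([-68.04030488,  29.12517737, -13.60805988,  86.00833148,
         7.19957595,  65.82767636,  -8.869845  ]), 'joint_velocities': array([ 0.00716554,  0.08951884, -0.07018202, -0.0649296 ,  0.08281373,
       -0.0836448 ,  0.08895023]), 'joint_efforts': array([-4.11029514e-04, -6.20591140e+01, -2.18722925e+00, -2.49647391e+01,
        1.25834011e-02,  1.19435432e-02, -1.94741034e-05]), 'tool_pos': array([0.17131518, 0.60053575, 0.23043519]), 'ee_rot': array([1.79999680e+02, 1.02740106e-01, 7.40835191e+01]), 'wrist_force': array([-0.13220841,  0.24634178, -0.34275757]), 'torque': array([-0.00791816, -0.05405313, -0.00181139]), 'finger_gap': 0.08568704289733174}
scene {'mtx': [[503.3924646299526, 0.0, 319.8331250995785], [0.0, 503.3924646299526, 235.2497537100644], [0.0, 0.0, 1.0]], 'R': [[0.6926785441623976, 0.7212363909172139, 0.003808263879120858], [0.6294509234010301, -0.6019327295513491, -0.49139446895997224], [-0.35211925463776017, 0.3427755205839155, -0.8709287990425935]], 't': [-0.38547153836294007, -0.3375616790419925, 1.2400443234322036]}
top {'mtx': [[535.5512838148335, 0.0, 330.2186709181245], [0.0, 535.5512838148335, 250.6929470275134], [0.0, 0.0, 1.0]], 'R': [[0.008971434344586056, -0.9999497939119646, -0.004463521168348717], [-0.9853966397090035, -0.008081658953025426, -0.17008277172827171], [0.17003815988184873, 0.005924225180266245, -0.9854196708712528]], 't': [0.003963373741245466, 0.5804260468157203, 0.9552420512281935]}
wrist {'mtx': [[384.3322932983647, 0.0, 321.1855730088244], [0.0, 384.3322932983647, 233.28314152979118], [0.0, 0.0, 1.0]], 'hand_eye': [[0.9999994625650493, -0.0005384841360277143, -0.0008859483303832784, 0.00022034992840480605], [0.0007976154650776331, 0.9455025573631972, 0.32561369416721425, -0.08363967503649035], [0.0006623286032865877, -0.32561422581712485, 0.9455024787203535, -0.14351922493972583], [0.0, 0.0, 0.0, 1.0]]}
```

View pics/scene0.png

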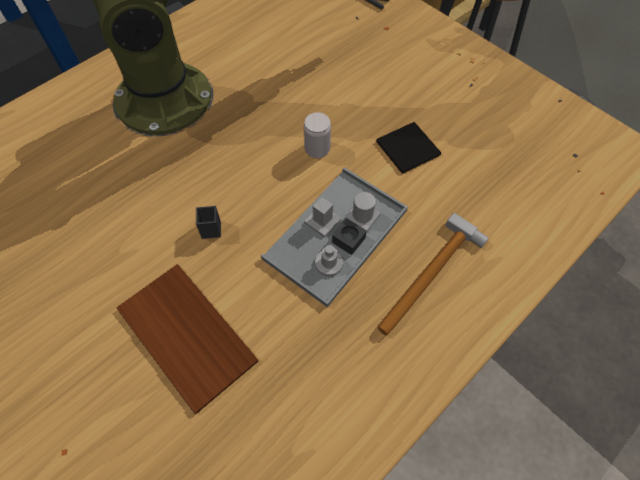

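View pics/top0.png

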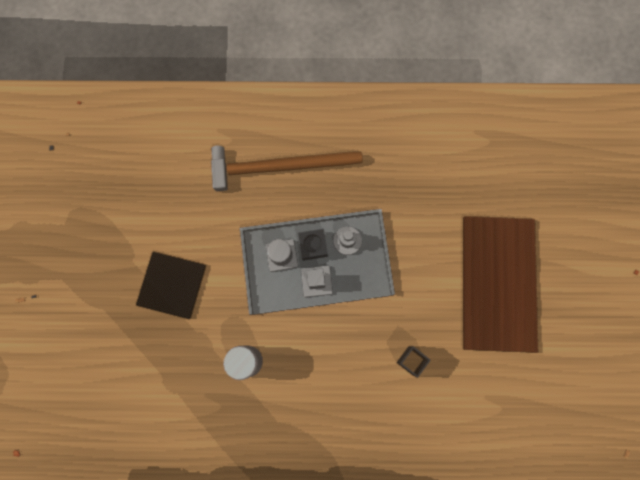

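View pics/wrist0.png

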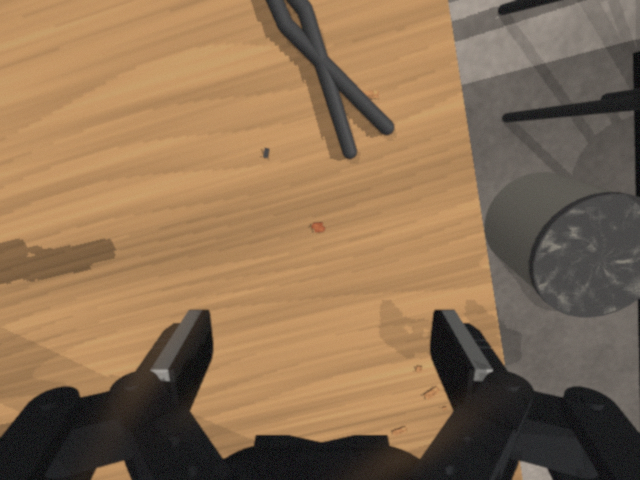

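Top view: the round stake stands left of the block (px ~280,250), the stepped one right (348,240) and the square one in front (316,280). The pad is at (171,285), the board at (500,284), the can at (241,362) and the tube at (413,361). Next I'll enlarge the tray.

```bash
cat > h.py <<'E'
from cell import observe, viewer, r
import cv2, numpy as np
from scipy.spatial.transform import Rotation as Ro
def cap(n):
    s=observe(); c=viewer.capture(n)
    if n=="wrist":
        T=np.eye(4);T[:3,:3]=Ro.from_euler('xyz',s['ee_rot'],degrees=True).as_matrix();T[:3,3]=s['tool_pos']
        W=T@c['hand_eye'];c['R']=W[:3,:3].T;c['t']=-W[:3,:3].T@W[:3,3]
    return c
def ray(c,px,z):
    px=np.atleast_2d(np.array(px,float));d=np.c_[px,np.ones(len(px))]@np.linalg.inv(c['mtx']).T@c['R']
    o=-c['R'].T@c['t'];return o+d*((z-o[2])/d[:,2])[:,None]
def proj(c,X):
    X=np.atleast_2d(X);p=(X@c['R'].T+c['t'])@c['mtx'].T;return p[:,:2]/p[:,2:]
E
python3 - <<'E'
from h import *
c=cap("top");f=c['frame']
z=cv2.resize(f[200:325,230:405],None,fx=4.5,fy=4.5,interpolation=cv2.INTER_CUBIC);cv2.imwrite('pics/topz.png',z)
h=cv2.cvtColor(f,cv2.COLOR_BGR2HSV)
for n,m,zz in(("board",cv2.inRange(f,(0,0,40),(60,60,130)),.012),("pad",cv2.inRange(f,(0,0,0),(35,35,35)),.01),("tray",cv2.inRange(h,(0,0,50),(180,60,255)),.018)):
    m=m.copy();m[:200]=0;m=cv2.morphologyEx(m,cv2.MORPH_CLOSE,np.ones((5,5)))
    for k in sorted(cv2.findContours(m,0,2)[0],key=cv2.contourArea)[::-1][:2]:
        b=cv2.minAreaRect(k);P=cv2.boxPoints(b);w=ray(c,P,zz)
        print(n,cv2.contourArea(k),b,w.mean(0).round(4),w[:,:2].round(4).tolist(),np.linalg.norm(w-np.roll(w,1,0),axis=1).round(3))
E
```

```text
board 9450.5 ((500.0, 284.0), (134.0, 74.0), 90.0) [ 0.5273 -0.3183  0.012 ] [[0.6563, -0.2514], [0.6574, -0.3967], [0.3983, -0.3821], [0.3971, -0.2428]] [0.259 0.145 0.26  0.139]
board 3049.0 ((170.71034240722656, 284.7718811035156), (56.57539749145508, 57.834999084472656), 16.113418579101562) [0.5181 0.3164 0.012 ] [[0.4787, 0.3816], [0.5871, 0.3579], [0.557, 0.2502], [0.4498, 0.2757]] [0.11  0.111 0.112 0.11 ]
tray 12353.5 ((315.88946533203125, 261.35601806640625), (87.5083236694336, 146.23753356933594), 82.23483276367188) [0.566  0.0364 0.018 ] [[0.6296, 0.1905], [0.6715, -0.0926], [0.5014, -0.1138], [0.4615, 0.1616]] [0.171 0.286 0.171 0.278]
tray 945.5 ((241.5, 362.5), (33.0, 37.0), 90.0) [0.3724 0.1732 0.018 ] [[0.4023, 0.2091], [0.4029, 0.1395], [0.3425, 0.1376], [0.3419, 0.2065]] [0.061 0.07  0.06  0.069]
```

View pics/topz.png

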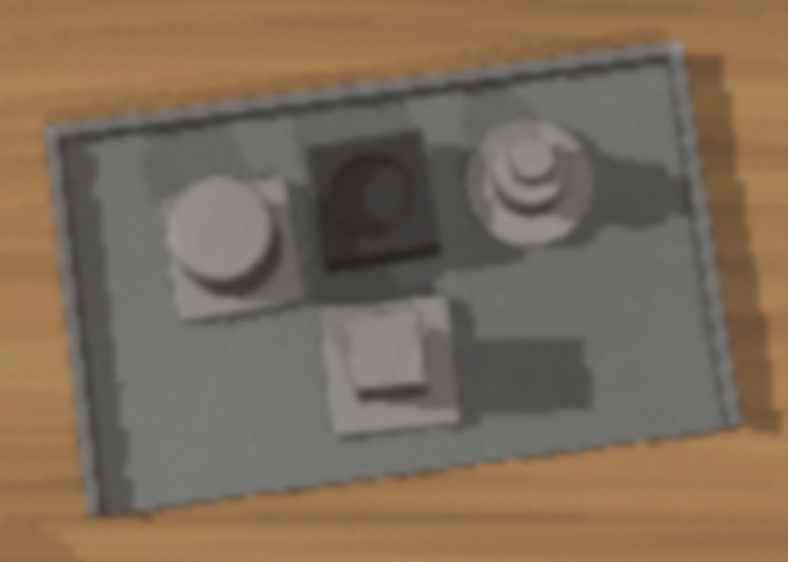

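The enlargement shows the tray's rear corners at zoom px (45,128) and (682,43), the round top centre at (219,230), the stepped tip at (533,157), the square top at (384,350) and the block at (374,200). I'll turn these into rough positions.

Run:
```python
from h import *
c=cap("top")
g=lambda P,z: ray(c,(np.array(P)+.5)/4.5-.5+np.array([230,200]),z).round(4)
t=g([(45,128),(682,43)],.018);print('rear',t,np.linalg.norm(t[1]-t[0])); 
t2=g([(740,427),(90,516)],.012);print(t2)
d=t[0]-t[1];print('yaw',np.degrees(np.arctan2(-d[0],d[1])))
print('round',g([(219,230)],.07),'step',g([(533,157)],.07),'sq',g([(384,350)],.07))
print('block',g([(308,146),(420,130),(440,248),(328,268)],.038), g([(308,146),(420,130),(440,248),(328,268)],.038).mean(0))
print('base c round',g([(185,322),(302,302)],.016),'sqbase',g([(340,438),(459,419),(447,297),(320,313)],.016))
```

```text
rear [[ 0.6292  0.1864  0.018 ]
 [ 0.6693 -0.0901  0.018 ]] 0.27939266275262137
[[ 0.5025 -0.1141  0.012 ]
 [ 0.4624  0.162   0.012 ]]
yaw 8.251909355279626
round [[0.576  0.1043 0.07  ]] step [[ 0.6075 -0.0239  0.07  ]] sq [[0.5273 0.0362 0.07  ]]
block [[0.618  0.0708 0.038 ]
 [0.6254 0.0233 0.038 ]
 [0.5746 0.0143 0.038 ]
 [0.5657 0.0614 0.038 ]] [0.595925 0.04245  0.038   ]
base c round [[0.5452 0.1235 0.016 ]
 [0.5543 0.0736 0.016 ]] sqbase [[0.496  0.0563 0.016 ]
 [0.5046 0.0058 0.016 ]
 [0.5569 0.0113 0.016 ]
 [0.5496 0.0657 0.016 ]]
```

```bash
cat >> h.py <<'E'
def go(x,y,z,yaw,s=None):
    "shift in tool axes and twist (rad) from the present pose"
    s=s or observe();M=Ro.from_euler('xyz',s['ee_rot'],degrees=True).as_matrix()
    d=M.T@(np.array([x,y,z])-s['tool_pos']);dy=(yaw-s['ee_rot'][2]+180)%360-180
    print('shift',d.round(4),'twist',round(-np.radians(dy),4),'| now',s['clock'].__round__(2) if hasattr(s['clock'],'__round__') else s['clock'],s['tool_pos'].round(4),s['ee_rot'].round(2),'gap',round(float(s['finger_gap']),4),'F',np.round(s['wrist_force'],1),'J',s['joints'].round(0))
E
python3 -c "
from h import *
go(.57,.08,.231,8.25)"
```

```text
shift [-3.915e-01  5.262e-01  2.000e-04] twist 1.149 | now 0.25 [0.1714 0.6008 0.2309] [1.800e+02 5.000e-02 7.409e+01] gap 0.0855 F [-0.1  0.2  0.4] J [-68.  29. -14.  86.   7.  66.  -9.]
```

Call:
arm_command --rows '[[[-0.025,0.033,0],0.072,0.8],[[-0.05,0.066,0],0.144,0.8],[[-0.075,0.1,0],0.216,0.8],[[-0.1,0.133,0],0.288,0.8],[[-0.125,0.166,0],0.36,0.8],[[-0.15,0.2,0],0.43,0.8],[[-0.175,0.233,0],0.5,0.8],[[-0.2,0.266,0],0.58,0.8]]'

```text
clock: 1.05
tool_pos: [0.3732, 0.3343, 0.2315]
ee_rot: [-180.0, -0.0, 40.7]
wrist_force: [0.7, 0.5, -0.1]
finger_gap: 0.0682
```

```bash
python3 -c "
from h import *
go(.57,.08,.231,8.25)"
```

```text
shift [-0.0165  0.3211  0.0004] twist 0.566 | now 1.05 [0.3732 0.3343 0.2315] [-1.800e+02 -2.000e-02  4.068e+01] gap 0.0682 F [ 0.7  0.5 -0.1] J [-43.  18.  -2. 104.   1.  58.  -5.]
```

Call:
arm_command --rows '[[[-0.002,0.04,0],0.07,0.8],[[-0.004,0.08,0],0.14,0.8],[[-0.006,0.12,0],0.21,0.8],[[-0.008,0.16,0],0.285,0.8],[[-0.01,0.2,0],0.355,0.8],[[-0.012,0.24,0],0.425,0.8],[[-0.014,0.28,0],0.5,0.8],[[-0.016,0.32,0],0.565,0.8]]'

```text
clock: 1.85
tool_pos: [0.5704, 0.0819, 0.2313]
ee_rot: [-180.0, -0.0, 8.3]
wrist_force: [0.8, 0.1, -0.6]
finger_gap: 0.0682
```

Call:
arm_command --rows '[[[0,0,0],0,0.8],[[0,0,0],0,0.8]]'

```text
clock: 2.05
tool_pos: [0.5697, 0.0825, 0.2309]
ee_rot: [180.0, 0.0, 8.4]
wrist_force: [-0.5, 0.6, -0.7]
finger_gap: 0.0684
```

```bash
python3 -c "
from h import *
go(.57,.08,.231,8.25)
c=cap('wrist');cv2.imwrite('pics/w1.png',c['frame'])
np.savez('w1.npz',**c)
f=c['frame']
for p in [(.6,.0425,.038),(.576,.104,.07)]: print(proj(c,p))"
```

```text
shift [-0.      0.0025 -0.0001] twist 0.0024 | now 2.05 [0.5697 0.0825 0.2309] [1.80e+02 4.00e-02 8.39e+00] gap 0.0684 F [-0.5  0.6 -0.7] J [-18.  25.  10.  94.  -5.  62.   3.]
[[346.95767868 245.32755679]]
[[332.72181121 184.57255979]]
```

View pics/w1.png

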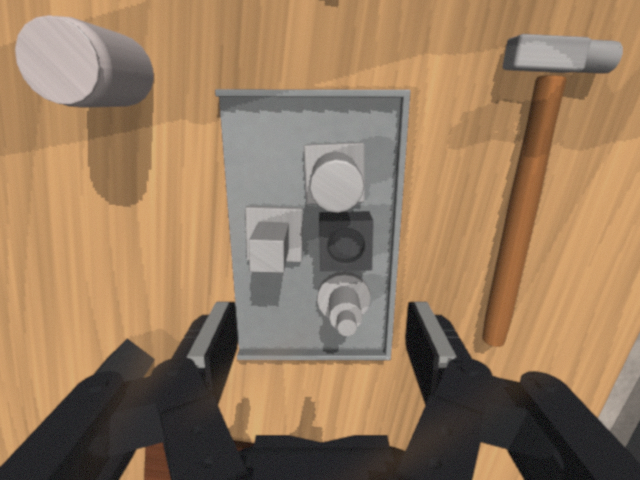

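```bash
python3 -c "
import cv2
f=cv2.imread('pics/w1.png')[130:345,235:405]
f=cv2.convertScaleAbs(f,alpha=1.4)
z=cv2.resize(f,None,fx=2.75,fy=2.75,interpolation=cv2.INTER_CUBIC);cv2.imwrite('pics/w1z.png',z)"
```

```text
(no output)
```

View pics/w1z.png

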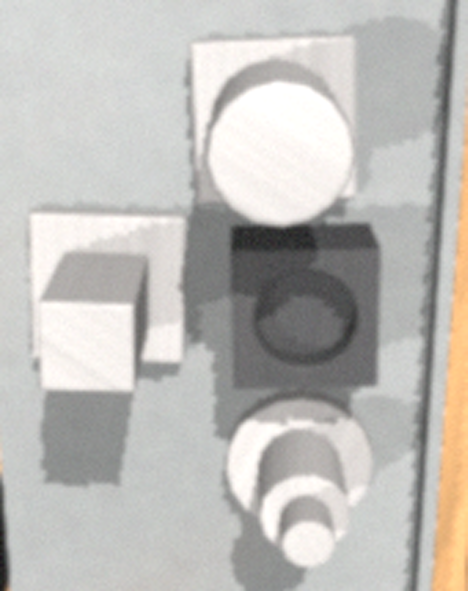

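Zoomed wrist view: the round top is centred at zoom (280,152) and the tip at (308,545). The square top corners are (43,302)–(133,391) and the block top corners (232,247)–(378,385). I'll convert all of these.

Run:
```python
from h import *
c=dict(np.load('w1.npz'))
def g(n,P,z):
    w=ray(c,np.array(P)/2.75-.3+np.array([235,130]),z)[:,:2]
    print(n,w.mean(0).round(4),end=' ')
    if len(w)==4:
        a=w[1]-w[0];b=w[0]-w[3];a2=w[2]-w[3];b2=w[1]-w[2]
        an=lambda v:np.degrees(np.arctan2(v[1],v[0])).round(1)
        print('size',*[np.linalg.norm(v).round(4) for v in(a,a2,b,b2)],'yaw',an(a),an(a2),an(b)-90,an(b2)-90,end='')
    print()
g('round top',[(280,152)],.07)
g('round base',[(193,44),(355,38)],.016)
g('tip',[(308,545)],.07)
g('step base c',[(300,462)],.016)
g('sq top',[(43,302),(135,303),(133,391),(42,388)],.07)
g('sq base',[(31,214),(184,218),(181,362),(35,362)],.016)
g('block',[(232,247),(380,248),(378,385),(233,388)],.038)
w=ray(c,[(217,91),(409,91),(388,358),(238,358)],.018);print(w[:,:2].round(4).tolist())
```

```text
round top [0.5791 0.1041] 
round base [0.5749 0.1298] 
tip [ 0.6092 -0.0255] 
step base c [ 0.6092 -0.0239] 
sq top [0.5298 0.0348] size 0.0282 0.0287 0.0289 0.0296 yaw 7.7 6.3 4.299999999999997 5.299999999999997
sq base [0.5295 0.0343] size 0.0537 0.0537 0.0564 0.0549 yaw 6.8 8.4 6.200000000000003 6.200000000000003
block [0.599  0.0421] size 0.0492 0.0505 0.0513 0.0499 yaw 8.0 9.7 8.599999999999994 10.099999999999994
[[0.4667, 0.1604], [0.6319, 0.1846], [0.6695, -0.0895], [0.5056, -0.1137]]
```

```bash
python3 -c "
from h import *
go(.6085,-.0245,.12,8)"
```

```text
shift [0.023  0.1131 0.1109] twist 0.0091 | now 2.1 [0.5691 0.0838 0.231 ] [-1.7996e+02  5.0000e-02  8.5200e+00] gap 0.0681 F [-0.1  0.6 -0.8] J [-18.  25.  10.  94.  -5.  62.   3.]
```

```bash
cat >> h.py <<'E'
import json,sys
def mv(*steps):
    "dead-reckon final rows [x,y,z,twist] of calls; stored in cmd.json"
    try: p=json.load(open('cmd.json'))
    except Exception: p=[.171,.601,.231,74.08]
    for x,y,z,t in steps:
        a=np.radians(p[3]);p=[p[0]+x*np.cos(a)+y*np.sin(a),p[1]+x*np.sin(a)-y*np.cos(a),p[2]-z,p[3]-np.degrees(t)]
    json.dump(p,open('cmd.json','w'));return p
def to(x,y,z,yaw):
    p=mv();a=np.radians(p[3]);d=np.array([x-p[0],y-p[1]])
    s=observe();dy=(yaw-p[3]+180)%360-180
    print('SHIFT',(d@[np.cos(a),np.sin(a)]).round(4),(d@[np.sin(a),-np.cos(a)]).round(4),round(p[2]-z,4),'TW',round(-np.radians(dy),4),'| cmd',np.round(p,4),'meas',s['tool_pos'].round(4),s['ee_rot'].round(2),'t',round(float(s['clock']),2),'gap',round(float(s['finger_gap']),4),'F',np.round(s['wrist_force'],1),'J',s['joints'].round(0))
E
python3 -c "
from h import *
mv((-.2,.266,0,.58),(-.016,.32,0,.565))
to(.6085,-.0245,.12,8)"
```

```text
SHIFT 0.0231 0.1123 0.111 TW 0.0083 | cmd [0.5691 0.0832 0.231  8.4763] meas [0.5691 0.0838 0.231 ] [-1.7996e+02  5.0000e-02  8.5200e+00] t 2.1 gap 0.0681 F [-0.1  0.6 -0.8] J [-18.  25.  10.  94.  -5.  62.   3.]
```

Call:
arm_command --rows '[[[0.004,0.02,0.018],0.004,0.7],[[0.01,0.05,0.05],0.008,0.7],[[0.017,0.085,0.085],0.008,0.7],[[0.021,0.105,0.105],0.008,0.7],[[0.0226,0.112,0.111],0.008,0.7],[[0.0226,0.112,0.111],0.008,0.7],[[0.0226,0.112,0.111],0.008,0.7]]'

```text
clock: 2.8
tool_pos: [0.6088, -0.0218, 0.1214]
ee_rot: [-179.9, -0.1, 8.2]
wrist_force: [-0.6, 0.3, 0.1]
finger_gap: 0.0599
```

```bash
python3 -c "
from h import *
mv((.0226,.112,.111,.008))
to(.608,-.0242,.020,8)
c=cap('wrist');cv2.imwrite('pics/w2.png',c['frame'])
for p in [(.608,-.0242,.07),(.608,-.0242,.016)]: print(proj(c,p))"
```

```text
SHIFT 0.0 -0.0001 0.1 TW 0.0003 | cmd [ 0.608  -0.0243  0.12    8.018 ] meas [ 0.6088 -0.0218  0.1214] [-1.7993e+02 -9.0000e-02  8.1600e+00] t 2.8 gap 0.0599 F [-0.6  0.3  0.1] J [-6. 34. 10. 97. -7. 50. 15.]
[[318.47396111 265.94676576]]
[[318.91456434 234.01759649]]
```

View pics/w2.png

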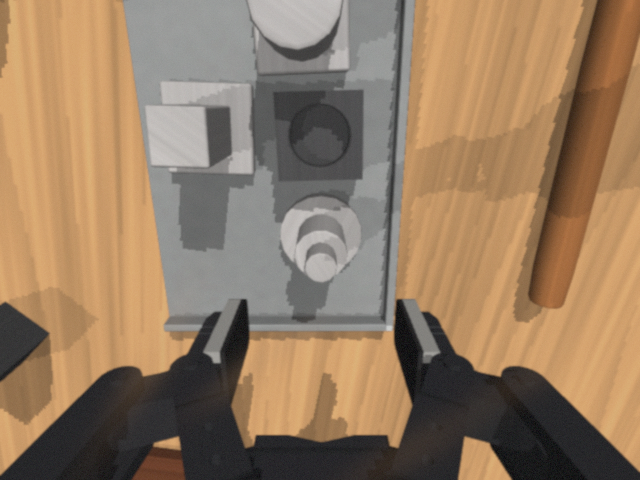

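The tip is at (321,265) against a predicted (318.5,266), about 1 mm off, so I descend with a 1 mm correction.

Call:
arm_command --rows '[[[0.0008,0,0.02],0,0.7],[[0.0008,0,0.04],0,0.7],[[0.0008,0,0.06],0,0.7],[[0.0008,0,0.08],0,0.7],[[0.0008,0,0.093],0,0.7],[[0.0008,0,0.1],0,0.7],[[0.0008,0,0.1],0,0.7],[[0.0008,0,0.1],0,0.7]]'

```text
clock: 3.65
tool_pos: [0.6098, -0.0239, 0.0211]
ee_rot: [180.0, -0.1, 8.0]
wrist_force: [0.7, -0.2, -0.4]
finger_gap: 0.0595
```

Call:
arm_command --rows '[[[0,0,0],0,0.5],[[0,0,0],0,0.4],[[0,0,0],0,0.3],[[0,0,0],0,0.25],[[0,0,0],0,0.2],[[0,0,0],0,0.2],[[0,0,0],0,0.2],[[0,0,0],0,0.2]]' --force 50

```text
clock: 4.45
tool_pos: [0.6095, -0.0242, 0.0212]
ee_rot: [180.0, -0.0, 8.0]
wrist_force: [-2.5, 0.1, 5.0]
finger_gap: 0.031
```

```bash
python3 -c "
from h import *
mv((.0008,0,.1,0))
to(.608,-.0242,.15,8)
c=cap('wrist');cv2.imwrite('pics/w3.png',c['frame'])"
```

```text
SHIFT -0.0008 -0.0001 -0.13 TW 0.0003 | cmd [ 0.6088 -0.0242  0.02    8.018 ] meas [ 0.6095 -0.0242  0.0212] [ 1.80e+02 -5.00e-02  8.01e+00] t 4.45 gap 0.031 F [-2.5  0.1  5. ] J [ -5.  41.   8. 102.  -9.  38.  16.]
```

View pics/w3.png

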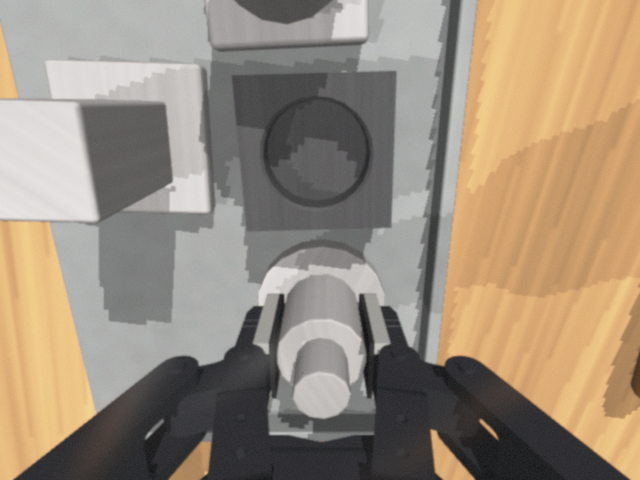

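Gripped: the gap is 31 mm on the 32 mm shaft. Now lift.

Call:
arm_command --rows '[[[0,0,-0.004],0,0.2],[[0,0,-0.014],0,0.2],[[0,0,-0.034],0,0.2],[[0,0,-0.06],0,0.2],[[0,0,-0.09],0,0.2],[[0,0,-0.115],0,0.2],[[0,0,-0.13],0,0.2],[[0,0,-0.13],0,0.2]]'

```text
clock: 5.3
tool_pos: [0.6104, -0.0243, 0.153]
ee_rot: [180.0, -0.2, 8.0]
wrist_force: [0.2, 0.1, -4.5]
finger_gap: 0.0306
```

```bash
python3 -c "
from h import *
mv((0,0,-.13,0))
to(.612,-.319,.15,8)"
```

```text
SHIFT -0.0379 0.2924 0.0 TW 0.0003 | cmd [ 0.6088 -0.0242  0.15    8.018 ] meas [ 0.6104 -0.0243  0.153 ] [179.96  -0.25   8.01] t 5.3 gap 0.0306 F [ 0.2  0.1 -4.5] J [-6. 32. 10. 95. -7. 54. 14.]
```

Call:
arm_command --rows '[[[-0.003,0.022,0],0,0.2],[[-0.008,0.062,0],0,0.2],[[-0.014,0.105,0],0,0.2],[[-0.02,0.15,0],0,0.2],[[-0.026,0.2,0],0,0.2],[[-0.032,0.245,0],0,0.2],[[-0.036,0.28,0],0,0.2],[[-0.038,0.2924,0],0,0.2]]'

```text
clock: 6.1
tool_pos: [0.6098, -0.3248, 0.1486]
ee_rot: [179.9, 0.2, 7.7]
wrist_force: [-0.5, -0.2, -5.2]
finger_gap: 0.0305
```

Call:
arm_command --rows '[[[0,0,0],0,0.2],[[0,0,0],0,0.2],[[0,0,0],0,0.2]]'

```text
clock: 6.4
tool_pos: [0.6129, -0.3162, 0.1497]
ee_rot: [-179.9, 0.0, 8.2]
wrist_force: [-0.7, 0.9, -4.3]
finger_gap: 0.0309
```

```bash
python3 -c "
from h import *
mv((-.038,.2924,0,0))
to(.612,-.319,.026,8)
c=cap('wrist');cv2.imwrite('pics/w4.png',c['frame'])
c=cap('top');cv2.imwrite('pics/t4.png',c['frame'])
for P in [(.5273,-.319,.012),(.612,-.319,.012)]: print(proj(c,P))"
```

```text
SHIFT 0.0001 0.0 0.124 TW 0.0003 | cmd [ 0.6119 -0.319   0.15    8.018 ] meas [ 0.6129 -0.3162  0.1497] [-1.7988e+02  1.0000e-02  8.1800e+00] t 6.4 gap 0.0309 F [-0.7  0.9 -4.3] J [20. 39. 10. 81. -7. 61. 39.]
[[500.37157529 282.56227354]]
[[498.41705622 239.37351509]]
```

View pics/w4.png

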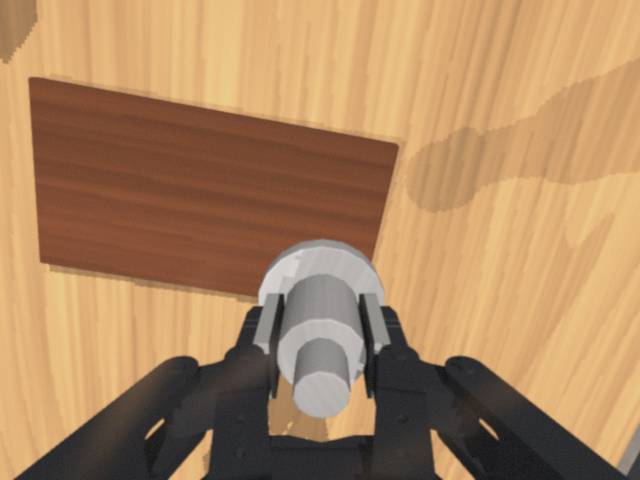

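View pics/t4.png

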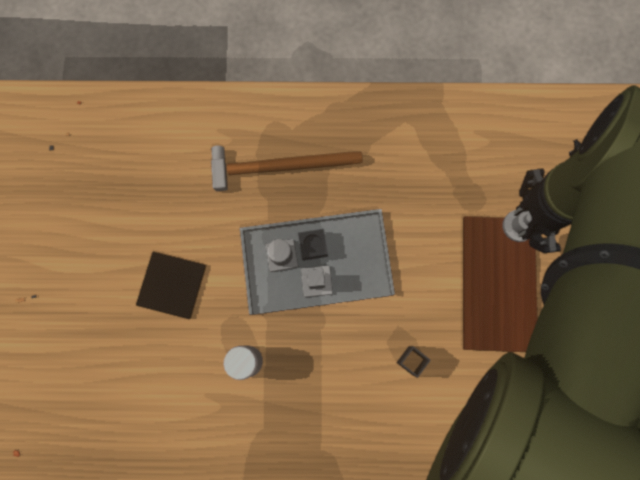

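The wrist view shows the board's edges at (32,77), (398,144) and (41,262). I'll check the board pose from those.

```bash
python3 -c "
from h import *
c=cap('wrist')
w=ray(c,[(32,77),(398,144),(41,262),(260,298)],.012);print(w.round(4));d=w[1]-w[0];print(np.degrees(np.arctan2(d[1],d[0])),np.linalg.norm(d),np.linalg.norm(w[2]-w[0]))
u=d/np.linalg.norm(d);v=np.array([u[1],-u[0],0]);print('centre',w[:2].mean(0)+.07*v);to(.612,-.319,.026,8)"
```

```text
[[ 0.4045 -0.2461  0.012 ]
 [ 0.6601 -0.2547  0.012 ]
 [ 0.3978 -0.3851  0.012 ]
 [ 0.5732 -0.3925  0.012 ]]
-1.919622248077007 0.2558338764953648 0.13912962765649248
centre [ 0.5299592  -0.32036218  0.012     ]
SHIFT 0.0001 0.0 0.124 TW 0.0003 | cmd [ 0.6119 -0.319   0.15    8.018 ] meas [ 0.6129 -0.3172  0.1503] [-1.7996e+02 -1.0000e-02  8.1500e+00] t 6.55 gap 0.0307 F [-0.3 -1.  -4.7] J [20. 39. 10. 81. -7. 61. 39.]
```

Call:
arm_command --rows '[[[0,0.002,0.02],0,0.2],[[0,0.002,0.05],0,0.2],[[0,0.002,0.08],0,0.2],[[0,0.002,0.1],0,0.2],[[0,0.002,0.112],0,0.2],[[0,0.002,0.118],0,0.2],[[0,0.002,0.121],0,0.2],[[0,0.002,0.123],0,0.2]]'

```text
clock: 7.35
tool_pos: [0.6134, -0.3212, 0.0282]
ee_rot: [179.9, -0.1, 8.0]
wrist_force: [-0.4, -0.1, -4.9]
finger_gap: 0.0306
```

Call:
arm_command --rows '[[[0,0,0],0,0.2],[[0,0,0.0005],0,0.2],[[0,0,0.001],0,0.2],[[0,0,0.001],0,0.2]]'

```text
clock: 7.75
tool_pos: [0.6131, -0.3212, 0.0273]
ee_rot: [180.0, -0.1, 8.0]
wrist_force: [-1.1, 1.0, 0.7]
finger_gap: 0.0312
```

The wrist force went from -4.9 N to +0.7 N, so it is standing. Release and lift.

Call:
arm_command --rows '[[[0,0,0],0,0.45],[[0,0,0],0,0.5],[[0,0,0],0,0.6],[[0,0,0],0,0.6],[[0,0,0],0,0.6]]'

```text
clock: 8.25
tool_pos: [0.6127, -0.321, 0.0263]
ee_rot: [180.0, -0.0, 8.0]
wrist_force: [0.2, 0.5, 0.5]
finger_gap: 0.0512
```

Call:
arm_command --rows '[[[0,0,-0.01],0,0.6],[[0,0,-0.035],0,0.6],[[0,0,-0.07],0,0.6],[[0,0,-0.105],0,0.6],[[0,0,-0.13],0,0.6],[[0,0,-0.134],0,0.7]]'

```text
clock: 8.85
tool_pos: [0.6143, -0.3221, 0.1653]
ee_rot: [179.8, -0.3, 8.0]
wrist_force: [-0.3, 0.2, -0.3]
finger_gap: 0.0597
```

```bash
python3 -c "
from h import *
mv((0,.002,.123,0),(0,0,.001,0))
mv((0,0,-.134,0))
to(.5775,.1045,.16,8)
c=cap('wrist');cv2.imwrite('pics/w5.png',c['frame'])"
```

```text
SHIFT 0.025 -0.4262 0.0 TW 0.0003 | cmd [ 0.6122 -0.321   0.16    8.018 ] meas [ 0.6143 -0.3221  0.1653] [179.76  -0.33   8.01] t 8.85 gap 0.0597 F [-0.3  0.2 -0.3] J [20. 38. 10. 80. -7. 62. 39.]
```

View pics/w5.png

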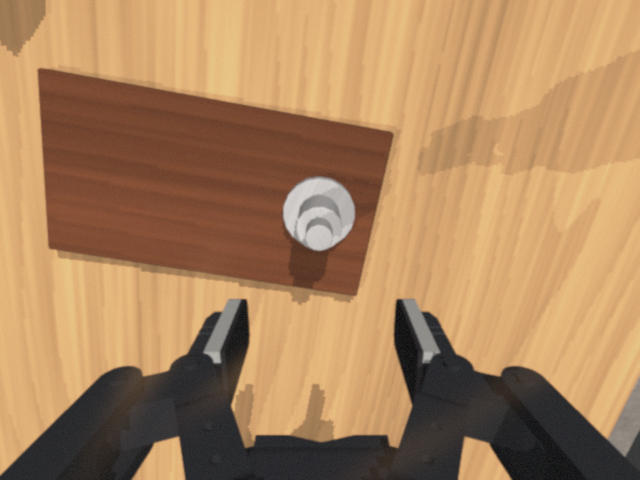

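The stepped stake stands upright at (318,215), wholly on the board. Next is the round stake.

Call:
arm_command --rows '[[[0.002,-0.03,0],0,0.8],[[0.004,-0.075,0],0,0.8],[[0.007,-0.125,0],0,0.8],[[0.01,-0.175,0],0,0.8],[[0.013,-0.225,0],0,0.8],[[0.016,-0.275,0],0,0.8],[[0.019,-0.325,0],0,0.8],[[0.022,-0.37,0],0,0.8]]'

```text
clock: 9.7
tool_pos: [0.5816, 0.0512, 0.1595]
ee_rot: [-180.0, 0.1, 8.1]
wrist_force: [0.5, 0.2, 0.8]
finger_gap: 0.0685
```

Call:
arm_command --rows '[[[0.002,-0.03,0.01],0,0.8],[[0.003,-0.05,0.025],0,0.8],[[0.003,-0.0562,0.035],0,0.8],[[0.003,-0.0562,0.04],0,0.8],[[0.003,-0.0562,0.04],0,0.8],[[0.003,-0.0562,0.04],0,0.8],[[0.003,-0.0562,0.04],0,0.8]]'

```text
clock: 10.4
tool_pos: [0.5786, 0.1031, 0.1209]
ee_rot: [180.0, -0.1, 7.9]
wrist_force: [-0.1, 0.9, 0.6]
finger_gap: 0.0683
```

```bash
python3 -c "
from h import *
mv((.022,-.37,0,0),(.003,-.0562,.04,0))
to(.5775,.1045,.022,8)
c=cap('wrist');cv2.imwrite('pics/w6.png',c['frame'])
for p in [(.5775,.1045,.07),(.5775,.1045,.016)]: print(proj(c,p))"
```

```text
SHIFT -0.0 0.0 0.098 TW 0.0003 | cmd [0.5775 0.1045 0.12   8.018 ] meas [0.5786 0.1031 0.1209] [ 1.7997e+02 -6.0000e-02  7.8900e+00] t 10.4 gap 0.0683 F [-0.1  0.9  0.6] J [-19.  32.  10. 100.  -7.  48.   2.]
[[318.92344293 259.79006611]]
[[319.31603151 228.70875598]]
```

View pics/w6.png

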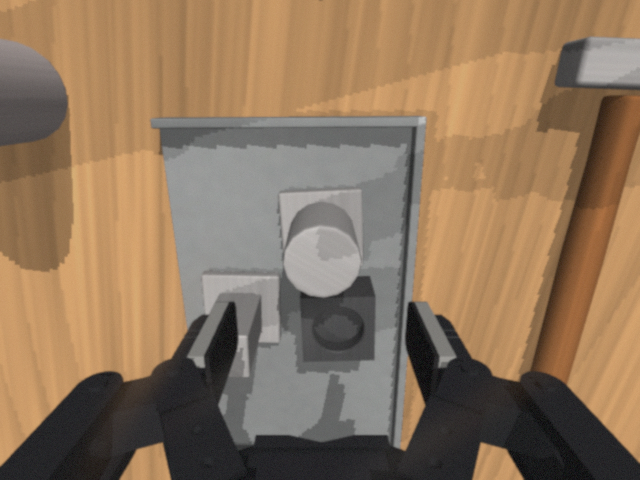

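The round top is centred at (322,262), in line with the tool axis (321), so descend.

Call:
arm_command --rows '[[[0.0004,0,0.018],0,0.8],[[0.0004,0,0.038],0,0.8],[[0.0004,0,0.058],0,0.8],[[0.0004,0,0.078],0,0.8],[[0.0004,0,0.092],0,0.8],[[0.0004,0,0.098],0,0.8],[[0.0004,0,0.098],0,0.8],[[0.0004,0,0.098],0,0.8]]'

```text
clock: 11.25
tool_pos: [0.5789, 0.1046, 0.023]
ee_rot: [-180.0, -0.1, 8.0]
wrist_force: [0.5, 0.4, -0.6]
finger_gap: 0.0681
```

Call:
arm_command --rows '[[[0,0,0],0,0.65],[[0,0,0],0,0.55],[[0,0,0],0,0.5],[[0,0,0],0,0.4],[[0,0,0],0,0.35],[[0,0,0],0,0.35],[[0,0,0],0,0.35],[[0,0,0],0,0.35]]'

```text
clock: 12.05
tool_pos: [0.5787, 0.1047, 0.0232]
ee_rot: [-180.0, -0.1, 8.0]
wrist_force: [-1.5, 0.5, 6.0]
finger_gap: 0.0428
```

Call:
arm_command --rows '[[[0,0,-0.004],0,0.35],[[0,0,-0.014],0,0.35],[[0,0,-0.034],0,0.35],[[0,0,-0.06],0,0.35],[[0,0,-0.09],0,0.35],[[0,0,-0.115],0,0.35],[[0,0,-0.135],0,0.35],[[0,0,-0.138],0,0.35]]'

```text
clock: 12.85
tool_pos: [0.5793, 0.1047, 0.1629]
ee_rot: [-180.0, -0.2, 8.0]
wrist_force: [0.7, -0.2, -6.5]
finger_gap: 0.043
```

```bash
python3 -c "
from h import *
print(mv((.0004,0,.098,0)));mv((0,0,-.138,0))
to(.5285,-.3195,.16,8)
c=cap('wrist');cv2.imwrite('pics/w7.png',c['frame'])"
```

```text
[np.float64(0.5779284705389461), np.float64(0.10460225582162638), 0.02200000000000002, np.float64(8.017966221416081)]
SHIFT -0.1081 0.4131 0.0 TW 0.0003 | cmd [0.5779 0.1046 0.16   8.018 ] meas [0.5793 0.1047 0.1629] [-179.99   -0.22    8.01] t 12.85 gap 0.043 F [ 0.7 -0.2 -6.5] J [-19.  29.  10.  98.  -6.  53.   1.]
```

View pics/w7.png

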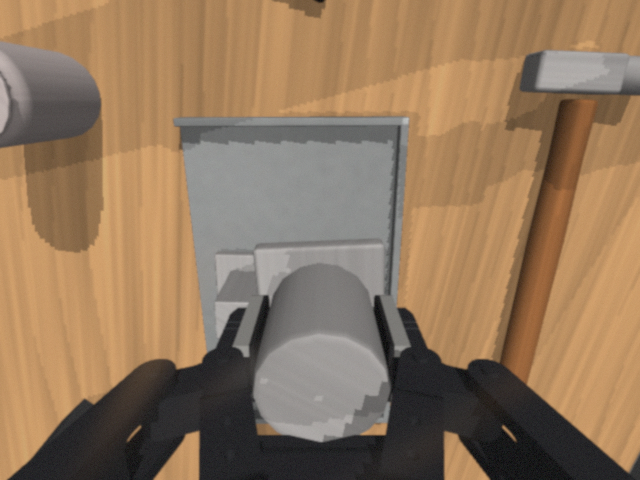

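The round stake is held square. Carry it to the board's middle slot.

Call:
arm_command --rows '[[[-0.005,0.02,0],0,0.35],[[-0.015,0.058,0],0,0.35],[[-0.027,0.104,0],0,0.35],[[-0.039,0.15,0],0,0.35],[[-0.051,0.196,0],0,0.35],[[-0.063,0.242,0],0,0.35],[[-0.075,0.288,0],0,0.35],[[-0.087,0.334,0],0,0.35]]'

```text
clock: 13.7
tool_pos: [0.5374, -0.2395, 0.1586]
ee_rot: [-179.9, 0.1, 8.0]
wrist_force: [1.4, 0.7, -7.1]
finger_gap: 0.0434
```

Call:
arm_command --rows '[[[-0.011,0.042,0],0,0.35],[[-0.018,0.069,0],0,0.35],[[-0.021,0.0791,0],0,0.35],[[-0.021,0.0791,0],0,0.35],[[-0.021,0.0791,0],0,0.35],[[-0.021,0.0791,0],0,0.35]]'

```text
clock: 14.3
tool_pos: [0.5297, -0.3169, 0.1597]
ee_rot: [-179.9, 0.0, 8.2]
wrist_force: [0.4, 0.7, -6.9]
finger_gap: 0.0429
```

Call:
arm_command --rows '[[[0,0,0.02],0,0.35],[[0,0,0.05],0,0.35],[[0,0,0.08],0,0.35],[[0,0,0.105],0,0.35],[[0,0,0.12],0,0.35],[[0,0,0.126],0,0.35],[[0,0,0.1285],0,0.35],[[0,0,0.13],0,0.35]]'

```text
clock: 15.1
tool_pos: [0.5299, -0.3192, 0.031]
ee_rot: [180.0, -0.1, 8.1]
wrist_force: [-0.0, -0.7, -5.8]
finger_gap: 0.0431
```

Call:
arm_command --rows '[[[0,0,0],0,0.35],[[0,0,0.001],0,0.35],[[0,0,0.002],0,0.35],[[0,0,0.002],0,0.35]]'

```text
clock: 15.5
tool_pos: [0.5295, -0.3198, 0.0293]
ee_rot: [180.0, -0.1, 8.0]
wrist_force: [-0.5, 1.8, 1.1]
finger_gap: 0.0433
```

```bash
python3 -c "
from h import *
mv((-.087,.334,0,0),(-.021,.0791,0,0),(0,0,.13,0),(0,0,.002,0))
to(.5285,-.3195,.16,8)"
```

```text
SHIFT -0.0001 -0.0 -0.132 TW 0.0003 | cmd [ 0.5286 -0.3195  0.028   8.018 ] meas [ 0.5295 -0.3198  0.0293] [ 1.7995e+02 -7.0000e-02  8.0200e+00] t 15.5 gap 0.0433 F [-0.5  1.8  1.1] J [ 24.  41.   9. 100.  -9.  40.  45.]
```

Standing on the board. Release to 0.65 and lift. The stepped stake's base begins 57 mm away and the fingers reach about 45 mm.

Call:
arm_command --rows '[[[0,0,0],0,0.55],[[0,0,0],0,0.6],[[0,0,0],0,0.65],[[0,0,0],0,0.65],[[0,0,0],0,0.65]]'

```text
clock: 16.0
tool_pos: [0.5292, -0.3196, 0.0283]
ee_rot: [180.0, -0.0, 8.0]
wrist_force: [0.1, -0.8, -0.2]
finger_gap: 0.0556
```

Call:
arm_command --rows '[[[0,0,-0.01],0,0.65],[[0,0,-0.035],0,0.65],[[0,0,-0.07],0,0.65],[[0,0,-0.105],0,0.65],[[0,0,-0.128],0,0.65],[[0,0,-0.132],0,0.65]]'

```text
clock: 16.6
tool_pos: [0.5304, -0.3206, 0.1645]
ee_rot: [179.8, -0.3, 8.0]
wrist_force: [0.3, -0.1, 0.2]
finger_gap: 0.0554
```

```bash
python3 -c "
from h import *
mv((0,0,-.132,0))
to(.5285,.0355,.16,97.5);to(.5285,.0355,.16,-82.5)
c=cap('wrist');cv2.imwrite('pics/w8.png',c['frame'])"
```

```text
SHIFT 0.0494 -0.3516 0.0 TW -1.5618 | cmd [ 0.5286 -0.3195  0.16    8.018 ] meas [ 0.5304 -0.3206  0.1645] [179.78  -0.28   8.01] t 16.6 gap 0.0554 F [ 0.3 -0.1  0.2] J [22. 32. 11. 93. -7. 56. 43.]
SHIFT 0.0494 -0.3516 0.0 TW 1.5798 | cmd [ 0.5286 -0.3195  0.16    8.018 ] meas [ 0.5304 -0.3206  0.1645] [179.78  -0.28   8.01] t 16.6 gap 0.0554 F [ 0.3 -0.1  0.2] J [22. 32. 11. 93. -7. 56. 43.]
```

View pics/w8.png

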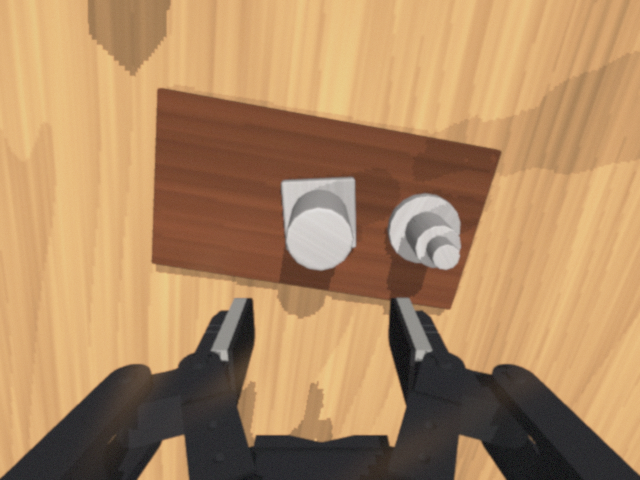

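Both stakes stand upright on the board. Next is the square stake; I use yaw -82.5, which keeps joint 7 central.

Call:
arm_command --rows '[[[0.003,-0.025,0],0.11,0.7],[[0.007,-0.055,0],0.24,0.7],[[0.012,-0.085,0],0.37,0.7],[[0.016,-0.115,0],0.5,0.7],[[0.02,-0.145,0],0.63,0.7],[[0.025,-0.175,0],0.76,0.7],[[0.029,-0.205,0],0.89,0.7],[[0.033,-0.235,0],1.02,0.7]]'

```text
clock: 17.45
tool_pos: [0.5281, -0.0808, 0.1594]
ee_rot: [179.9, 0.1, -50.7]
wrist_force: [1.0, 0.0, -0.4]
finger_gap: 0.0598
```

```bash
python3 -c "
from h import *
mv((.033,-.235,0,1.02))
to(.5285,.0355,.12,-82.5)"
```

```text
SHIFT -0.0907 -0.075 0.04 TW 0.5598 | cmd [  0.5285  -0.0822   0.16   -50.4237] meas [ 0.5281 -0.0808  0.1594] [ 1.7992e+02  7.0000e-02 -5.0740e+01] t 17.45 gap 0.0598 F [ 1.   0.  -0.4] J [-13.  27.  28. 106. -16.  51. -28.]
```

Call:
arm_command --rows '[[[-0.02,-0.016,0],0.12,0.7],[[-0.045,-0.037,0.01],0.25,0.7],[[-0.07,-0.058,0.02],0.38,0.7],[[-0.085,-0.07,0.03],0.5,0.7],[[-0.0907,-0.075,0.04],0.56,0.7],[[-0.0907,-0.075,0.04],0.56,0.7],[[-0.0907,-0.075,0.04],0.56,0.7],[[-0.0907,-0.075,0.04],0.56,0.7]]'

```text
clock: 18.25
tool_pos: [0.5291, 0.0343, 0.1206]
ee_rot: [-180.0, -0.0, -82.5]
wrist_force: [0.8, -0.5, -0.1]
finger_gap: 0.06
```

```bash
python3 -c "
from h import *
mv((-.0907,-.075,.04,.56))
to(.5285,.0355,.022,-82.5)
c=cap('wrist');cv2.imwrite('pics/w9.png',c['frame'])
for p in [(.5285,.0355,.07),(.5285,.0355,.016)]: print(proj(c,p))"
```

```text
SHIFT -0.0 0.0 0.098 TW -0.0002 | cmd [ 5.28500e-01  3.55000e-02  1.20000e-01 -8.25094e+01] meas [0.5291 0.0343 0.1206] [-1.7998e+02 -3.0000e-02 -8.2510e+01] t 18.25 gap 0.06 F [ 0.8 -0.5 -0.1] J [-30.  32.  36. 109. -25.  47. -63.]
[[318.88092782 264.13469521]]
[[319.24009787 232.34102207]]
```

View pics/w9.png

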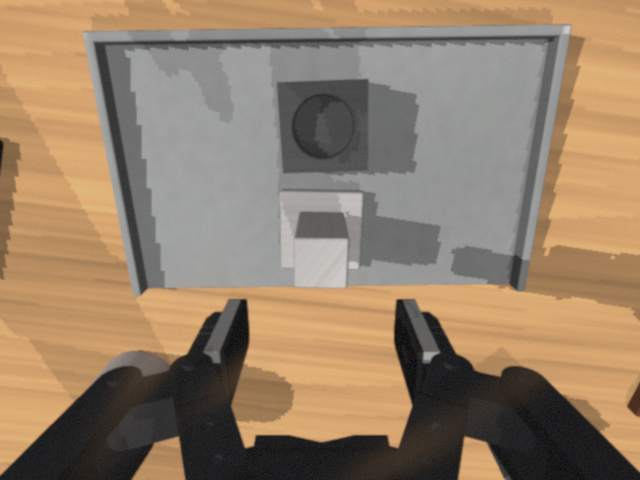

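The square top's centre is at (321,262) with level edges, so it is aligned. Descend and grip.

Call:
arm_command --rows '[[[0,0,0.018],0,0.7],[[0,0,0.038],0,0.7],[[0,0,0.058],0,0.7],[[0,0,0.078],0,0.7],[[0,0,0.092],0,0.7],[[0,0,0.098],0,0.7],[[0,0,0.098],0,0.7],[[0,0,0.098],0,0.7]]'

```text
clock: 19.1
tool_pos: [0.5294, 0.035, 0.023]
ee_rot: [-179.9, -0.0, -82.5]
wrist_force: [0.3, 0.2, -0.0]
finger_gap: 0.06
```

Call:
arm_command --rows '[[[0,0,0],0,0.5],[[0,0,0],0,0.4],[[0,0,0],0,0.3],[[0,0,0],0,0.25],[[0,0,0],0,0.2],[[0,0,0],0,0.2],[[0,0,0],0,0.2],[[0,0,0],0,0.2]]'

```text
clock: 19.9
tool_pos: [0.5295, 0.0354, 0.0231]
ee_rot: [-179.9, -0.0, -82.5]
wrist_force: [-0.6, 0.3, 6.1]
finger_gap: 0.0291
```

Call:
arm_command --rows '[[[0,0,-0.004],0,0.2],[[0,0,-0.014],0,0.2],[[0,0,-0.034],0,0.2],[[0,0,-0.06],0,0.2],[[0,0,-0.09],0,0.2],[[0,0,-0.115],0,0.2],[[0,0,-0.135],0,0.2],[[0,0,-0.138],0,0.2]]'

```text
clock: 20.7
tool_pos: [0.5298, 0.0353, 0.1627]
ee_rot: [-179.8, -0.0, -82.5]
wrist_force: [0.8, -0.8, -5.1]
finger_gap: 0.0295
```

```bash
python3 -c "
from h import *
print(mv((0,0,.098,0)));mv((0,0,-.138,0))
to(.444,-.317,.16,-82.5)
c=cap('wrist');cv2.imwrite('pics/w10.png',c['frame'])"
```

```text
[np.float64(0.5285265526876586), np.float64(0.03547437387136231), 0.02200000000000002, np.float64(-82.50936540925399)]
SHIFT 0.3384 0.1298 0.0 TW -0.0002 | cmd [ 5.28500e-01  3.55000e-02  1.60000e-01 -8.25094e+01] meas [0.5298 0.0353 0.1627] [-179.8    -0.    -82.51] t 20.7 gap 0.0295 F [ 0.8 -0.8 -5.1] J [-32.  29.  38. 106. -22.  52. -65.]
```

View pics/w10.png

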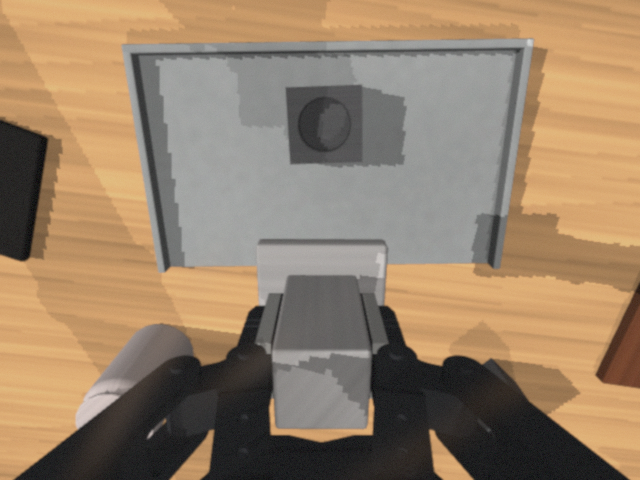

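The square stake is held; carry it to the near slot.

Call:
arm_command --rows '[[[0.017,0.006,0],0,0.2],[[0.05,0.019,0],0,0.2],[[0.09,0.034,0],0,0.2],[[0.13,0.05,0],0,0.2],[[0.17,0.065,0],0,0.2],[[0.21,0.08,0],0,0.2],[[0.25,0.096,0],0,0.2],[[0.285,0.109,0],0,0.2]]'

```text
clock: 21.55
tool_pos: [0.4563, -0.2629, 0.159]
ee_rot: [179.9, 0.1, -82.6]
wrist_force: [1.1, -0.0, -4.7]
finger_gap: 0.0294
```

Call:
arm_command --rows '[[[0.03,0.012,0],0,0.2],[[0.048,0.019,0],0,0.2],[[0.0534,0.0208,0],0,0.2],[[0.0534,0.0208,0],0,0.2],[[0.0534,0.0208,0],0,0.2],[[0.0534,0.0208,0],0,0.2]]'

```text
clock: 22.15
tool_pos: [0.4449, -0.3152, 0.1598]
ee_rot: [180.0, 0.1, -82.4]
wrist_force: [-0.6, -0.1, -4.6]
finger_gap: 0.0294
```

```bash
python3 -c "
from h import *
mv((.285,.109,0,0),(.0534,.0208,0,0))
to(.444,-.317,.028,-82.5)
c=cap('wrist');cv2.imwrite('pics/w11.png',c['frame'])"
```

```text
SHIFT 0.0 -0.0 0.132 TW -0.0002 | cmd [  0.4439  -0.317    0.16   -82.5094] meas [ 0.4449 -0.3152  0.1598] [ 1.7998e+02  8.0000e-02 -8.2390e+01] t 22.15 gap 0.0294 F [-0.6 -0.1 -4.6] J [  9.  30.  36. 104. -22.  53. -27.]
```

View pics/w11.png

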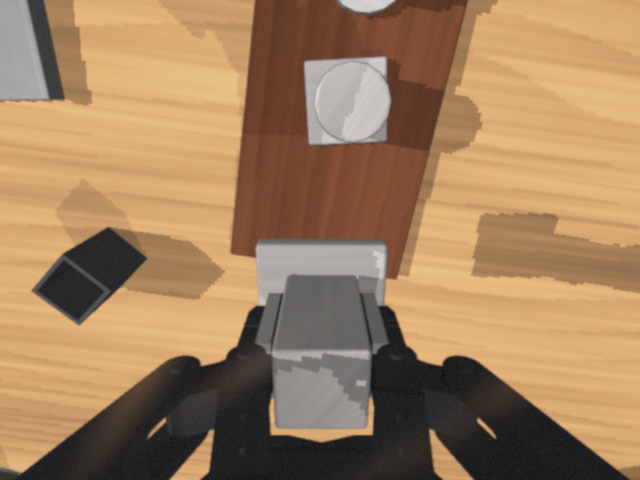

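```bash
python3 -c "
from h import *
c=cap('wrist')
print(ray(c,[(232,252),(398,278)],.012).round(4));print(proj(c,[(.444,-.317,.012),(.416,-.317,.012)]))"
```

```text
[[ 0.4033 -0.2474  0.012 ]
 [ 0.3982 -0.3863  0.012 ]]
[[323.13900553 215.36451193]
 [318.55134965 248.14665643]]
```

The board's near edge is at x≈0.400 and the base will end at 0.413. I'll add 3 mm of margin and set down.

Call:
arm_command --rows '[[[0,-0.003,0.02],0,0.2],[[0,-0.003,0.05],0,0.2],[[0,-0.003,0.08],0,0.2],[[0,-0.003,0.105],0,0.2],[[0,-0.003,0.12],0,0.2],[[0,-0.003,0.126],0,0.2],[[0,-0.003,0.1285],0,0.2],[[0,-0.003,0.13],0,0.2]]'

```text
clock: 23.05
tool_pos: [0.4479, -0.3167, 0.0309]
ee_rot: [-180.0, -0.0, -82.5]
wrist_force: [0.4, -0.3, -4.9]
finger_gap: 0.0295
```

Call:
arm_command --rows '[[[0,0,0],0,0.2],[[0,0,0.001],0,0.2],[[0,0,0.002],0,0.2],[[0,0,0.002],0,0.2]]'

```text
clock: 23.45
tool_pos: [0.4477, -0.3167, 0.0291]
ee_rot: [-179.9, -0.0, -82.5]
wrist_force: [-0.6, 1.0, 3.2]
finger_gap: 0.0299
```

Call:
arm_command --rows '[[[0,0,0],0,0.45],[[0,0,0],0,0.5],[[0,0,0],0,0.6],[[0,0,0],0,0.6],[[0,0,0],0,0.6]]'

```text
clock: 23.95
tool_pos: [0.4474, -0.3166, 0.0283]
ee_rot: [180.0, -0.0, -82.5]
wrist_force: [0.0, 0.7, 0.2]
finger_gap: 0.0511
```

Call:
arm_command --rows '[[[0,0,-0.01],0,0.6],[[0,0,-0.035],0,0.6],[[0,0,-0.07],0,0.6],[[0,0,-0.105],0,0.6],[[0,0,-0.128],0,0.6],[[0,0,-0.132],0,0.6]]'

```text
clock: 24.55
tool_pos: [0.4483, -0.3178, 0.1638]
ee_rot: [-179.8, -0.2, -82.5]
wrist_force: [0.2, 0.1, 0.1]
finger_gap: 0.051
```

```bash
python3 -c "
from h import *
mv((0,-.003,.13,0),(0,0,.002,0));print(mv());mv((0,0,-.132,0))
to(.598,.0425,.16,-81.5)
c=cap('wrist');cv2.imwrite('pics/w12.png',c['frame'])"
```

```text
[0.44692386275995233, -0.31656795454464315, 0.028000000000000025, -82.50936540925399]
SHIFT -0.3363 -0.1966 0.0 TW -0.0176 | cmd [  0.4469  -0.3166   0.16   -82.5094] meas [ 0.4483 -0.3178  0.1638] [-179.77   -0.2   -82.52] t 24.55 gap 0.051 F [0.2 0.1 0.1] J [  9.  30.  37. 104. -22.  53. -27.]
```

View pics/w12.png

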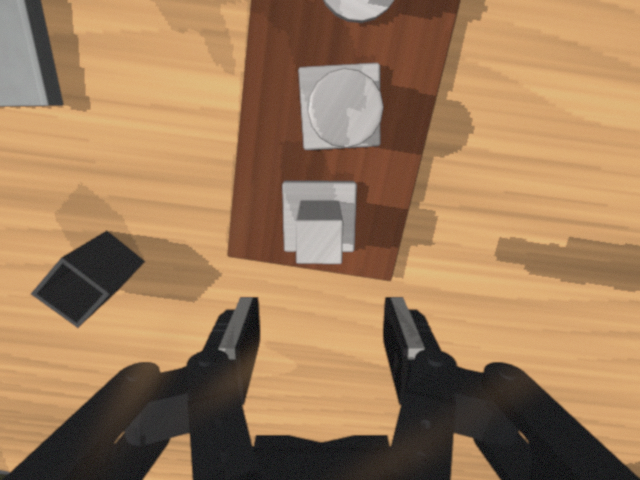

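All three stand on the board: square (320,235), round (345,108) and stepped (360,0). Next is the block.

Call:
arm_command --rows '[[[-0.03,-0.017,0],0,0.85],[[-0.07,-0.041,0],0,0.85],[[-0.11,-0.064,0],0,0.85],[[-0.15,-0.088,0],-0.005,0.85],[[-0.19,-0.111,0],-0.01,0.85],[[-0.23,-0.134,0],-0.015,0.85],[[-0.27,-0.158,0],-0.016,0.85],[[-0.305,-0.178,0],-0.016,0.85]]'

```text
clock: 25.4
tool_pos: [0.5841, 0.012, 0.159]
ee_rot: [179.9, 0.0, -81.5]
wrist_force: [1.3, -0.1, -0.2]
finger_gap: 0.0726
```

Call:
arm_command --rows '[[[-0.024,-0.0145,0.015],0,0.85],[[-0.031,-0.018,0.035],0,0.85],[[-0.031,-0.018,0.05],0,0.85],[[-0.031,-0.018,0.06],0,0.85],[[-0.031,-0.018,0.06],0,0.85],[[-0.031,-0.018,0.06],0,0.85],[[-0.031,-0.018,0.06],0,0.85]]'

```text
clock: 26.1
tool_pos: [0.5978, 0.0418, 0.101]
ee_rot: [-179.9, -0.0, -81.6]
wrist_force: [0.2, -0.7, -0.4]
finger_gap: 0.0725
```

```bash
python3 -c "
from h import *
mv((-.305,-.178,0,-.016),(-.031,-.018,.06,0))
to(.598,.0425,.01,-81.6)
c=cap('wrist');cv2.imwrite('pics/w13.png',c['frame'])
print(proj(c,[(.598,.0425,.038)]))"
```

```text
SHIFT -0.0 -0.0011 0.09 TW 0.0001 | cmd [ 5.96900e-01  4.23000e-02  1.00000e-01 -8.15926e+01] meas [0.5978 0.0418 0.101 ] [-1.7993e+02 -1.0000e-02 -8.1640e+01] t 26.1 gap 0.0725 F [ 0.2 -0.7 -0.4] J [-27.  38.  35. 100. -27.  50. -62.]
[[319.94812989 254.44413372]]
```

View pics/w13.png

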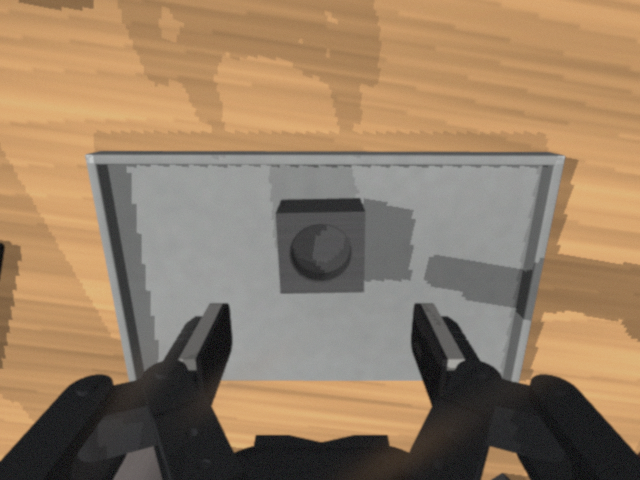

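The block top is centred at (321,252), in line with the tool axis and with level edges. Descend to z = 0.012.

Call:
arm_command --rows '[[[0,-0.0022,0.018],0,0.85],[[0,-0.0022,0.038],0,0.85],[[0,-0.0022,0.058],0,0.85],[[0,-0.0022,0.074],0,0.85],[[0,-0.0022,0.084],0,0.85],[[0,-0.0022,0.088],0,0.85],[[0,-0.0022,0.088],0,0.85],[[0,-0.0022,0.088],0,0.85]]'

```text
clock: 26.95
tool_pos: [0.6001, 0.0426, 0.0131]
ee_rot: [-179.9, -0.0, -81.6]
wrist_force: [-0.6, -0.6, 0.4]
finger_gap: 0.0723
```

Call:
arm_command --rows '[[[0,0,0],0,0.7],[[0,0,0],0,0.6],[[0,0,0],0,0.5],[[0,0,0],0,0.45],[[0,0,0],0,0.42],[[0,0,0],0,0.42],[[0,0,0],0,0.42],[[0,0,0],0,0.42]]'

```text
clock: 27.75
tool_pos: [0.6, 0.0426, 0.0132]
ee_rot: [-179.9, -0.0, -81.6]
wrist_force: [-1.4, -0.1, 5.9]
finger_gap: 0.0491
```

Call:
arm_command --rows '[[[0,0,-0.004],0,0.42],[[0,0,-0.014],0,0.42],[[0,0,-0.034],0,0.42],[[0,0,-0.06],0,0.42],[[0,0,-0.09],0,0.42],[[0,0,-0.115],0,0.42],[[0,0,-0.125],0,0.42],[[0,0,-0.128],0,0.42]]'

```text
clock: 28.55
tool_pos: [0.5998, 0.0428, 0.1414]
ee_rot: [-179.9, 0.0, -81.6]
wrist_force: [-0.1, 0.2, -3.8]
finger_gap: 0.0492
```

```bash
python3 -c "
from h import *
mv((0,-.0022,.088,0));print(mv());mv((0,0,-.128,0))
to(.520,.316,.14,-81.6)
c=cap('wrist');cv2.imwrite('pics/w14.png',c['frame'])"
```

```text
[0.5990941877697495, 0.042654353262357635, 0.012000000000000038, -81.59263293704467]
SHIFT -0.282 0.0383 0.0 TW 0.0001 | cmd [ 5.99100e-01  4.27000e-02  1.40000e-01 -8.15926e+01] meas [0.5998 0.0428 0.1414] [-1.7991e+02  1.0000e-02 -8.1580e+01] t 28.55 gap 0.0492 F [-0.1  0.2 -3.8] J [-28.  36.  36.  97. -25.  55. -64.]
```

View pics/w14.png

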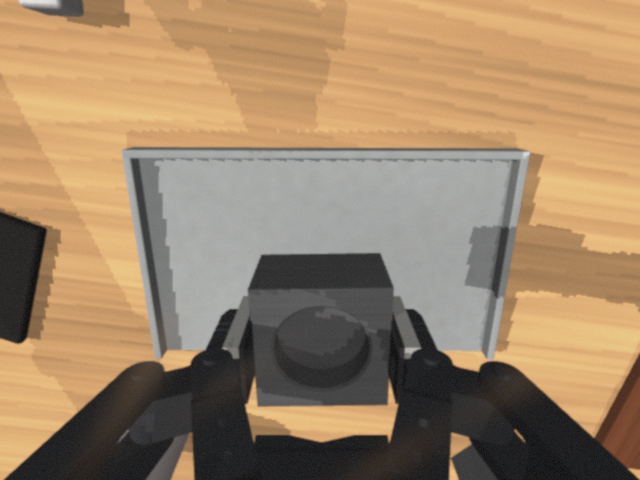

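The block is held. Carry it to the pad, turning 20° to sit square with it.

Call:
arm_command --rows '[[[-0.015,0.002,0],0.02,0.42],[[-0.045,0.006,0],0.06,0.42],[[-0.085,0.012,0],0.11,0.42],[[-0.125,0.017,0],0.16,0.42],[[-0.165,0.023,0],0.22,0.42],[[-0.205,0.028,0],0.27,0.42],[[-0.24,0.033,0],0.31,0.42],[[-0.265,0.036,0],0.34,0.42]]'

```text
clock: 29.4
tool_pos: [0.5228, 0.3027, 0.1381]
ee_rot: [179.8, -0.1, -101.0]
wrist_force: [-0.2, 0.4, -3.3]
finger_gap: 0.0492
```

Call:
arm_command --rows '[[[-0.014,0,0],0.02,0.42],[[-0.017,0,0],0.02,0.42],[[-0.017,0,0],0.02,0.42],[[-0.017,0,0],0.02,0.42],[[-0.017,0,0],0.02,0.42]]'

```text
clock: 29.9
tool_pos: [0.5287, 0.3146, 0.1402]
ee_rot: [180.0, -0.0, -102.3]
wrist_force: [1.0, 0.0, -3.2]
finger_gap: 0.0491
```

```bash
python3 -c "
from h import *
mv((-.265,.036,0,.34),(-.017,0,0,.02))
to(.518,.316,.016,-102.2)
c=cap('wrist');cv2.imwrite('pics/w15.png',c['frame']);np.savez('w15.npz',**c)
c=cap('top');cv2.imwrite('pics/t15.png',c['frame'])"
```

```text
SHIFT 0.0023 0.0097 0.124 TW -0.0003 | cmd [   0.528     0.3162    0.14   -102.2191] meas [0.5287 0.3146 0.1402] [ 1.8000e+02 -4.0000e-02 -1.0233e+02] t 29.9 gap 0.0491 F [ 1.   0.  -3.2] J [ -58.   39.   44.   95.  -31.   58. -106.]
```

View pics/w15.png

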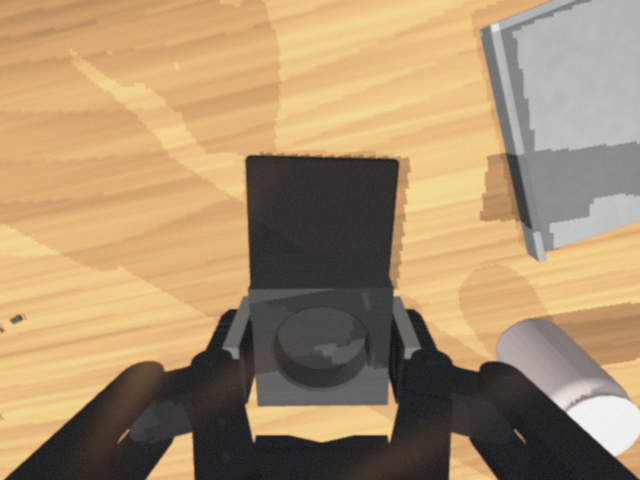

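View pics/t15.png

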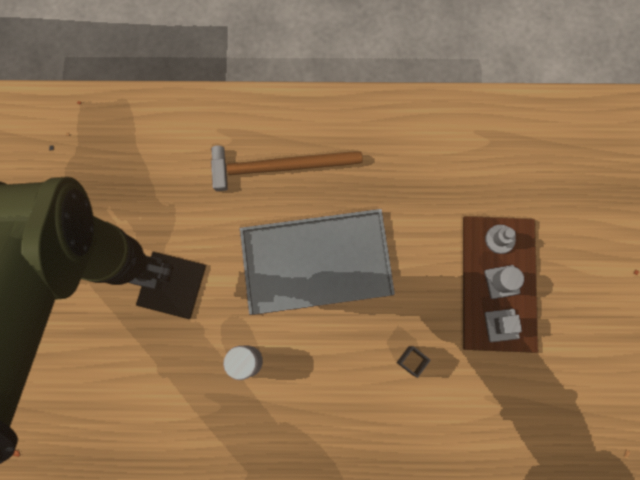

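The wrist view shows the pad's far corners at (246,157) and (398,160). Compute the pad centre.

```bash
python3 -c "
from h import *
c=dict(np.load('w15.npz'))
w=ray(c,[(246.5,156.5),(398.5,160)],.010)[:,:2];d=w[1]-w[0];u=d/np.linalg.norm(d);print(w.round(4),np.linalg.norm(d),np.degrees(np.arctan2(u[1],u[0])))
n=np.array([-u[1],u[0]])
for s in(1,-1): print(w.mean(0)+.055*s*n)
"
```

```text
[[0.5862 0.3559]
 [0.5608 0.2516]] 0.10732170983192355 -103.69435922261576
[0.62697179 0.29070934]
[0.52009882 0.31675102]
```

Call:
arm_command --rows '[[[0.001,0.0085,0.02],0,0.42],[[0.001,0.0085,0.045],0,0.42],[[0.001,0.0085,0.07],0,0.42],[[0.001,0.0085,0.095],0,0.42],[[0.001,0.0085,0.11],0,0.42],[[0.001,0.0085,0.117],0,0.42],[[0.001,0.0085,0.12],0,0.42],[[0.001,0.0085,0.122],0,0.42]]'

```text
clock: 30.8
tool_pos: [0.5206, 0.3171, 0.0189]
ee_rot: [-179.9, 0.0, -102.2]
wrist_force: [0.6, -0.2, -3.9]
finger_gap: 0.0491
```

Call:
arm_command --rows '[[[0,0,0],0,0.42],[[0,0,0.001],0,0.42],[[0,0,0.002],0,0.42],[[0,0,0.002],0,0.42]]'

```text
clock: 31.2
tool_pos: [0.5203, 0.3173, 0.0173]
ee_rot: [-180.0, 0.1, -102.2]
wrist_force: [-1.8, 0.3, 3.5]
finger_gap: 0.049
```

Contact. Release and lift.

Call:
arm_command --rows '[[[0,0,0],0,0.6],[[0,0,0],0,0.65],[[0,0,0],0,0.7],[[0,0,0],0,0.75],[[0,0,0],0,0.75]]'

```text
clock: 31.7
tool_pos: [0.52, 0.317, 0.0162]
ee_rot: [-180.0, -0.0, -102.2]
wrist_force: [-0.3, -0.2, 0.1]
finger_gap: 0.0644
```

Call:
arm_command --rows '[[[0,0,-0.01],0,0.75],[[0,0,-0.035],0,0.75],[[0,0,-0.07],0,0.75],[[0,0,-0.105],0,0.75],[[0,0,-0.135],0,0.75],[[0,0,-0.144],0,0.75],[[0,0,-0.144],0,0.75]]'

```text
clock: 32.4
tool_pos: [0.5206, 0.3173, 0.1621]
ee_rot: [-179.9, 0.1, -102.2]
wrist_force: [-1.1, -0.0, -0.6]
finger_gap: 0.0637
```

```bash
python3 -c "
from h import *
mv((.001,.0085,.122,0),(0,0,.002,0));print(mv());mv((0,0,-.144,0))
to(.447,-.3166,.16,-82.5)
c=cap('wrist');cv2.imwrite('pics/w16.png',c['frame']);np.savez('w16.npz',**c)"
```

```text
[0.5194813332441947, 0.3170481648718986, 0.016000000000000042, -102.21911356175431]
SHIFT 0.6346 -0.0633 0.0 TW -0.3442 | cmd [   0.5195    0.317     0.16   -102.2191] meas [0.5206 0.3173 0.1621] [-1.7989e+02  1.3000e-01 -1.0222e+02] t 32.4 gap 0.0637 F [-1.1 -0.  -0.6] J [ -60.   38.   45.   95.  -30.   60. -108.]
```

View pics/w16.png

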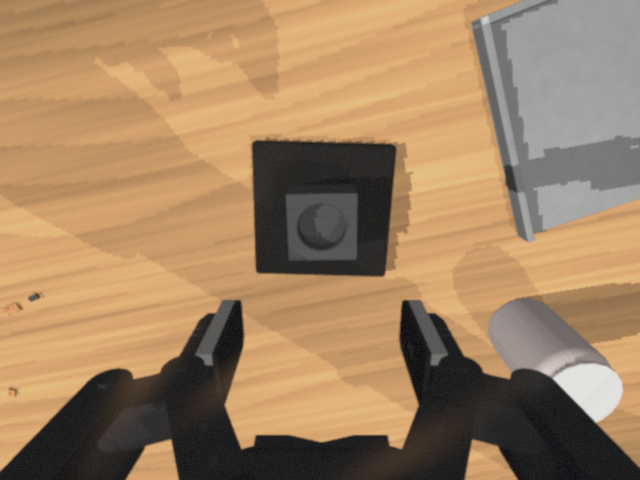

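The pad corners are (253,141), (396,146), (385,275) and (257,272); the block top is (286,194)–(357,260). Check the centring.

```bash
python3 -c "
from h import *
c=dict(np.load('w16.npz'))
w=ray(c,[(253,141),(396,146),(385,275),(257,272)],.010);b=ray(c,[(286,194),(357,193),(357,260),(287,261)],.042)
L=lambda w:np.linalg.norm(w-np.roll(w,1,0),axis=1).round(4)
print(w.mean(0),L(w),b.mean(0),L(b))"
```

```text
[0.52105431 0.31632522 0.01      ] [0.1079 0.1078 0.1069 0.108 ] [0.51848307 0.31770053 0.042     ] [0.0509 0.0497 0.0508 0.052 ]
```

The block's offset from the pad centre measures about 2.9 mm, close to the measuring error, and it is flat and square. Now return the stakes, square first.

Call:
arm_command --rows '[[[0.03,-0.003,0],-0.02,0.6],[[0.07,-0.007,0],-0.04,0.6],[[0.115,-0.0115,0],-0.06,0.6],[[0.16,-0.016,0],-0.085,0.6],[[0.205,-0.0205,0],-0.11,0.6],[[0.25,-0.025,0],-0.135,0.6],[[0.295,-0.0295,0],-0.16,0.6],[[0.34,-0.034,0],-0.185,0.6]]'

```text
clock: 33.25
tool_pos: [0.4798, -0.0237, 0.159]
ee_rot: [179.9, -0.0, -91.5]
wrist_force: [1.3, -0.2, -0.6]
finger_gap: 0.0513
```

```bash
python3 -c "
from h import *
mv((.34,-.034,0,-.185))
to(.4469,-.3166,.16,-82.51)"
```

```text
SHIFT 0.295 0.0255 0.0 TW -0.159 | cmd [ 4.80700e-01 -2.24000e-02  1.60000e-01 -9.16194e+01] meas [ 0.4798 -0.0237  0.159 ] [ 1.7985e+02 -2.0000e-02 -9.1530e+01] t 33.25 gap 0.0513 F [ 1.3 -0.2 -0.6] J [-30.  26.  43. 114. -23.  49. -66.]
```

Call:
arm_command --rows '[[[0.045,0.004,0],-0.03,0.6],[[0.09,0.008,0],-0.05,0.6],[[0.135,0.0115,0],-0.08,0.6],[[0.18,0.0155,0],-0.105,0.6],[[0.225,0.0195,0],-0.13,0.6],[[0.265,0.023,0],-0.15,0.6],[[0.288,0.025,0],-0.159,0.6],[[0.295,0.0255,0],-0.159,0.6]]'

```text
clock: 34.05
tool_pos: [0.4455, -0.3192, 0.1589]
ee_rot: [179.9, -0.0, -82.7]
wrist_force: [-0.3, 0.4, 0.5]
finger_gap: 0.0513
```

Call:
arm_command --rows '[[[0,0,0.015],0,0.6],[[0,0,0.03],0,0.6],[[0,0,0.04],0,0.6],[[0,0,0.04],0,0.6],[[0,0,0.04],0,0.6]]'

```text
clock: 34.55
tool_pos: [0.4474, -0.316, 0.1201]
ee_rot: [180.0, 0.0, -82.5]
wrist_force: [0.1, 0.1, -0.0]
finger_gap: 0.051
```

```bash
python3 -c "
from h import *
mv((.295,.0255,0,-.159),(0,0,.04,0))
to(.4469,-.3166,.028,-82.51)
c=cap('wrist');cv2.imwrite('pics/w17.png',c['frame'])"
```

```text
SHIFT -0.0 0.0 0.092 TW 0.0 | cmd [  0.4469  -0.3166   0.12   -82.5094] meas [ 0.4474 -0.316   0.1201] [ 1.7996e+02  4.0000e-02 -8.2470e+01] t 34.55 gap 0.051 F [ 0.1  0.1 -0. ] J [ 10.  33.  35. 107. -25.  48. -24.]
```

View pics/w17.png

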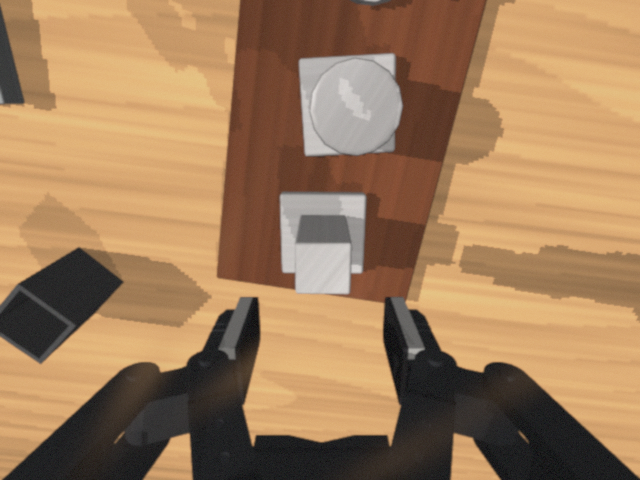

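The square top is at (323,267), aligned. Grip it and lift.

Call:
arm_command --rows '[[[0,0,0.018],0,0.6],[[0,0,0.038],0,0.6],[[0,0,0.058],0,0.6],[[0,0,0.076],0,0.6],[[0,0,0.087],0,0.6],[[0,0,0.092],0,0.6],[[0,0,0.092],0,0.6],[[0,0,0.092],0,0.6]]'

```text
clock: 35.4
tool_pos: [0.4477, -0.317, 0.029]
ee_rot: [-180.0, -0.0, -82.5]
wrist_force: [0.1, 0.0, 0.4]
finger_gap: 0.0512
```

Call:
arm_command --rows '[[[0,0,0],0,0.45],[[0,0,0],0,0.35],[[0,0,0],0,0.3],[[0,0,0],0,0.25],[[0,0,0],0,0.2],[[0,0,0],0,0.2],[[0,0,0],0,0.2],[[0,0,0],0,0.2]]'

```text
clock: 36.2
tool_pos: [0.4478, -0.3168, 0.0291]
ee_rot: [-179.9, -0.0, -82.5]
wrist_force: [-1.1, 1.6, 5.5]
finger_gap: 0.0294
```

Call:
arm_command --rows '[[[0,0,-0.004],0,0.2],[[0,0,-0.014],0,0.2],[[0,0,-0.034],0,0.2],[[0,0,-0.06],0,0.2],[[0,0,-0.09],0,0.2],[[0,0,-0.115],0,0.2],[[0,0,-0.13],0,0.2],[[0,0,-0.132],0,0.2]]'

```text
clock: 37.0
tool_pos: [0.4478, -0.3172, 0.1624]
ee_rot: [-179.9, -0.1, -82.5]
wrist_force: [-0.3, -0.2, -5.3]
finger_gap: 0.0296
```

```bash
python3 -c "
from h import *
mv((0,0,.092,0),(0,0,-.132,0))
to(.5285,.0355,.16,-82.51)"
```

```text
SHIFT -0.3385 -0.1268 0.0 TW 0.0 | cmd [  0.4469  -0.3166   0.16   -82.5094] meas [ 0.4478 -0.3172  0.1624] [-1.7987e+02 -1.1000e-01 -8.2520e+01] t 37.0 gap 0.0296 F [-0.3 -0.2 -5.3] J [  8.  30.  38. 104. -23.  53. -26.]
```

Call:
arm_command --rows '[[[-0.017,-0.006,0],0,0.2],[[-0.05,-0.019,0],0,0.2],[[-0.09,-0.034,0],0,0.2],[[-0.13,-0.049,0],0,0.2],[[-0.17,-0.064,0],0,0.2],[[-0.21,-0.079,0],0,0.2],[[-0.25,-0.094,0],0,0.2],[[-0.285,-0.107,0],0,0.2]]'

```text
clock: 37.8
tool_pos: [0.5157, -0.0174, 0.1594]
ee_rot: [179.9, 0.0, -82.4]
wrist_force: [0.5, -0.4, -5.4]
finger_gap: 0.0293
```

Call:
arm_command --rows '[[[-0.03,-0.011,0],0,0.2],[[-0.048,-0.018,0],0,0.2],[[-0.0535,-0.0198,0],0,0.2],[[-0.0535,-0.0198,0],0,0.2],[[-0.0535,-0.0198,0],0,0.2],[[-0.0535,-0.0198,0],0,0.2],[[-0.0535,-0.0198,0],0,0.2]]'

```text
clock: 38.5
tool_pos: [0.5288, 0.0343, 0.1604]
ee_rot: [180.0, -0.0, -82.6]
wrist_force: [0.4, 0.3, -4.3]
finger_gap: 0.0295
```

Call:
arm_command --rows '[[[0,0,0.02],0,0.2],[[0,0,0.05],0,0.2],[[0,0,0.08],0,0.2],[[0,0,0.11],0,0.2],[[0,0,0.125],0,0.2],[[0,0,0.132],0,0.2],[[0,0,0.135],0,0.2],[[0,0,0.136],0,0.2]]'

```text
clock: 39.3
tool_pos: [0.5295, 0.0352, 0.0248]
ee_rot: [-179.9, -0.0, -82.5]
wrist_force: [0.5, 0.6, -5.0]
finger_gap: 0.0294
```

Call:
arm_command --rows '[[[0,0,0],0,0.2],[[0,0,0.001],0,0.2],[[0,0,0.002],0,0.2],[[0,0,0.002],0,0.2]]'

```text
clock: 39.7
tool_pos: [0.5294, 0.0357, 0.0231]
ee_rot: [-179.9, 0.0, -82.5]
wrist_force: [-1.3, 0.5, 2.2]
finger_gap: 0.0295
```

```bash
python3 -c "
from h import *
mv((-.285,-.107,0,0),(-.0535,-.0198,0,0),(0,0,.136,0),(0,0,.002,0))
to(.5285,.0355,.022,-82.51)"
```

```text
SHIFT 0.0 0.0 0.0 TW 0.0 | cmd [ 5.28500e-01  3.55000e-02  2.20000e-02 -8.25094e+01] meas [0.5294 0.0357 0.0231] [-1.7992e+02  2.0000e-02 -8.2500e+01] t 39.7 gap 0.0295 F [-1.3  0.5  2.2] J [-25.  40.  30. 114. -34.  35. -55.]
```

Seated at the same pose as before. Release and lift.

Call:
arm_command --rows '[[[0,0,0],0,0.45],[[0,0,0],0,0.5],[[0,0,0],0,0.6],[[0,0,0],0,0.65],[[0,0,0],0,0.65]]'

```text
clock: 40.2
tool_pos: [0.529, 0.0355, 0.0223]
ee_rot: [-180.0, -0.0, -82.5]
wrist_force: [-0.4, -0.3, -0.2]
finger_gap: 0.0556
```

Call:
arm_command --rows '[[[0,0,-0.01],0,0.65],[[0,0,-0.035],0,0.65],[[0,0,-0.07],0,0.65],[[0,0,-0.105],0,0.65],[[0,0,-0.13],0,0.65],[[0,0,-0.138],0,0.65],[[0,0,-0.138],0,0.65]]'

```text
clock: 40.9
tool_pos: [0.5295, 0.0356, 0.1616]
ee_rot: [-179.9, 0.0, -82.5]
wrist_force: [-1.0, 0.5, -0.9]
finger_gap: 0.0556
```

```bash
python3 -c "
from h import *
mv((0,0,-.138,0))
to(.5286,-.3195,.16,8.018)
c=cap('wrist');cv2.imwrite('pics/w18.png',c['frame'])"
```

```text
SHIFT 0.352 0.0462 0.0 TW -1.58 | cmd [ 5.28500e-01  3.55000e-02  1.60000e-01 -8.25094e+01] meas [0.5295 0.0356 0.1616] [-1.7986e+02  1.0000e-02 -8.2500e+01] t 40.9 gap 0.0556 F [-1.   0.5 -0.9] J [-33.  29.  40. 107. -23.  52. -64.]
```

View pics/w18.png

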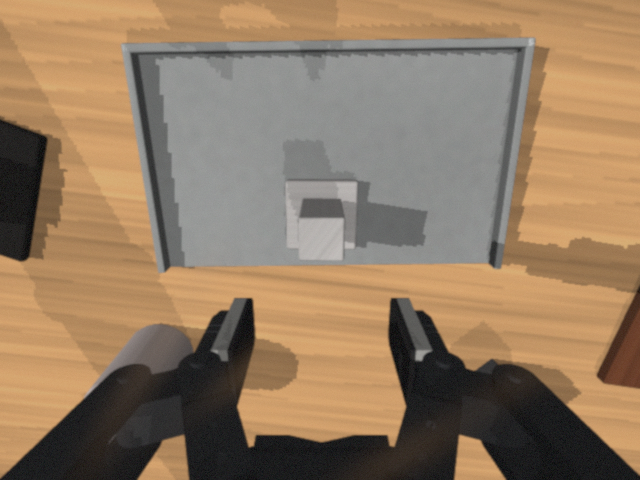

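The square stake is back upright in front. Next is the round stake; turn back to yaw 8.

Call:
arm_command --rows '[[[0.02,0.003,0],-0.11,0.65],[[0.05,0.0065,0],-0.24,0.65],[[0.08,0.0105,0],-0.37,0.65],[[0.11,0.0145,0],-0.5,0.65],[[0.14,0.0185,0],-0.63,0.65],[[0.17,0.022,0],-0.76,0.65],[[0.2,0.026,0],-0.89,0.65],[[0.23,0.03,0],-1.02,0.65]]'

```text
clock: 41.75
tool_pos: [0.5283, -0.1971, 0.1585]
ee_rot: [-180.0, 0.2, -23.8]
wrist_force: [0.6, -0.4, -0.5]
finger_gap: 0.0557
```

```bash
python3 -c "
from h import *
mv((.23,.03,0,-1.02))
to(.5286,-.3195,.12,8.018)"
```

```text
SHIFT 0.0501 0.1124 0.04 TW -0.56 | cmd [  0.5288  -0.1964   0.16   -24.0677] meas [ 0.5283 -0.1971  0.1585] [-1.800e+02  1.700e-01 -2.376e+01] t 41.75 gap 0.0557 F [ 0.6 -0.4 -0.5] J [  4.  29.  22. 101. -13.  52.   7.]
```

Call:
arm_command --rows '[[[0.012,0.026,0],-0.13,0.65],[[0.025,0.055,0],-0.26,0.65],[[0.038,0.085,0.01],-0.39,0.65],[[0.047,0.105,0.02],-0.5,0.65],[[0.0501,0.1124,0.03],-0.56,0.65],[[0.0501,0.1124,0.04],-0.56,0.65],[[0.0501,0.1124,0.04],-0.56,0.65],[[0.0501,0.1124,0.04],-0.56,0.65]]'

```text
clock: 42.55
tool_pos: [0.5291, -0.318, 0.1195]
ee_rot: [-179.9, 0.1, 8.0]
wrist_force: [-0.1, 1.4, 0.7]
finger_gap: 0.0554
```

```bash
python3 -c "
from h import *
mv((.0501,.1124,.04,-.56))
to(.5286,-.3195,.028,8.018)
c=cap('wrist');cv2.imwrite('pics/w19.png',c['frame'])"
```

```text
SHIFT -0.0001 0.0 0.092 TW -0.0 | cmd [ 0.5287 -0.3195  0.12    8.018 ] meas [ 0.5291 -0.318   0.1195] [-1.7991e+02  6.0000e-02  8.0100e+00] t 42.55 gap 0.0554 F [-0.1  1.4  0.7] J [22. 35. 12. 96. -9. 51. 45.]
```

View pics/w19.png

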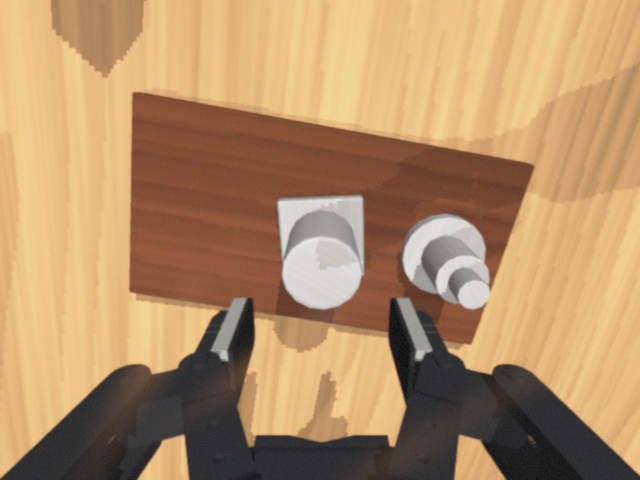

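The round top is at (321,271), aligned with the tool. Opening 0.65 gives 55 mm against the 44 mm shaft. Descend, grip and lift.

Call:
arm_command --rows '[[[0,0,0],0,0.68],[[0,0,0.018],0,0.68],[[0,0,0.038],0,0.68],[[0,0,0.058],0,0.68],[[0,0,0.078],0,0.68],[[0,0,0.088],0,0.68],[[0,0,0.092],0,0.68],[[0,0,0.092],0,0.68]]'

```text
clock: 43.4
tool_pos: [0.5293, -0.3194, 0.0285]
ee_rot: [180.0, -0.0, 8.0]
wrist_force: [0.3, 0.8, 0.6]
finger_gap: 0.058
```

Call:
arm_command --rows '[[[0,0,0],0,0.6],[[0,0,0],0,0.55],[[0,0,0],0,0.5],[[0,0,0],0,0.4],[[0,0,0],0,0.35],[[0,0,0],0,0.35],[[0,0,0],0,0.35],[[0,0,0],0,0.35]]'

```text
clock: 44.2
tool_pos: [0.5295, -0.3198, 0.0294]
ee_rot: [179.9, -0.1, 8.0]
wrist_force: [-0.3, 0.3, 6.4]
finger_gap: 0.043
```

Call:
arm_command --rows '[[[0,0,-0.004],0,0.35],[[0,0,-0.014],0,0.35],[[0,0,-0.034],0,0.35],[[0,0,-0.06],0,0.35],[[0,0,-0.09],0,0.35],[[0,0,-0.115],0,0.35],[[0,0,-0.13],0,0.35],[[0,0,-0.132],0,0.35]]'

```text
clock: 45.0
tool_pos: [0.5297, -0.32, 0.1626]
ee_rot: [179.9, -0.1, 8.0]
wrist_force: [-0.0, -0.4, -5.1]
finger_gap: 0.0436
```

```bash
python3 -c "
from h import *
mv((0,0,.092,0),(0,0,-.132,0))
to(.5779,.1046,.16,8.018)"
```

```text
SHIFT 0.1079 -0.4131 0.0 TW -0.0 | cmd [ 0.5287 -0.3195  0.16    8.018 ] meas [ 0.5297 -0.32    0.1626] [ 1.7988e+02 -1.5000e-01  8.0100e+00] t 45.0 gap 0.0436 F [-0.  -0.4 -5.1] J [21. 32. 12. 93. -8. 56. 44.]
```

Call:
arm_command --rows '[[[0.005,-0.02,0],0,0.35],[[0.015,-0.058,0],0,0.35],[[0.027,-0.104,0],0,0.35],[[0.039,-0.15,0],0,0.35],[[0.051,-0.196,0],0,0.35],[[0.063,-0.242,0],0,0.35],[[0.075,-0.288,0],0,0.35],[[0.087,-0.334,0],0,0.35]]'

```text
clock: 45.8
tool_pos: [0.5677, 0.0253, 0.1593]
ee_rot: [-180.0, 0.1, 8.0]
wrist_force: [1.4, -0.4, -6.4]
finger_gap: 0.043
```

Call:
arm_command --rows '[[[0.011,-0.042,0],0,0.35],[[0.018,-0.069,0],0,0.35],[[0.0209,-0.0791,0],0,0.35],[[0.0209,-0.0791,0],0,0.35],[[0.0209,-0.0791,0],0,0.35],[[0.0209,-0.0791,0],0,0.35],[[0.0209,-0.0791,0],0,0.35]]'

```text
clock: 46.5
tool_pos: [0.5783, 0.1027, 0.1603]
ee_rot: [180.0, 0.0, 7.9]
wrist_force: [0.6, 0.4, -6.1]
finger_gap: 0.043
```

Call:
arm_command --rows '[[[0,0,0.02],0,0.35],[[0,0,0.05],0,0.35],[[0,0,0.08],0,0.35],[[0,0,0.11],0,0.35],[[0,0,0.125],0,0.35],[[0,0,0.132],0,0.35],[[0,0,0.135],0,0.35],[[0,0,0.136],0,0.35]]'

```text
clock: 47.3
tool_pos: [0.579, 0.1043, 0.0249]
ee_rot: [180.0, -0.1, 8.0]
wrist_force: [0.2, -0.4, -6.5]
finger_gap: 0.0429
```

Call:
arm_command --rows '[[[0,0,0],0,0.35],[[0,0,0.001],0,0.35],[[0,0,0.002],0,0.35],[[0,0,0.002],0,0.35]]'

```text
clock: 47.7
tool_pos: [0.5789, 0.1048, 0.0235]
ee_rot: [-180.0, -0.1, 8.0]
wrist_force: [-1.3, -0.6, 3.4]
finger_gap: 0.0431
```

```bash
python3 -c "
from h import *
mv((.087,-.334,0,0),(.0209,-.0791,0,0),(0,0,.136,0),(0,0,.002,0))
to(.5779,.1046,.022,8.018)"
```

```text
SHIFT 0.0 0.0 0.0 TW -0.0 | cmd [0.5779 0.1046 0.022  8.018 ] meas [0.5789 0.1048 0.0235] [-1.7999e+02 -1.0000e-01  8.0200e+00] t 47.7 gap 0.0431 F [-1.3 -0.6  3.4] J [-18.  40.   9. 105. -10.  36.   5.]
```

Seated. Release and lift, then go to the stepped stake.

Call:
arm_command --rows '[[[0,0,0],0,0.6],[[0,0,0],0,0.65],[[0,0,0],0,0.7],[[0,0,0],0,0.75],[[0,0,0],0,0.75]]'

```text
clock: 48.2
tool_pos: [0.5784, 0.1047, 0.0223]
ee_rot: [180.0, -0.0, 8.0]
wrist_force: [-0.6, -1.2, 0.4]
finger_gap: 0.0637
```

Call:
arm_command --rows '[[[0,0,-0.01],0,0.75],[[0,0,-0.035],0,0.75],[[0,0,-0.07],0,0.75],[[0,0,-0.105],0,0.75],[[0,0,-0.13],0,0.75],[[0,0,-0.138],0,0.75],[[0,0,-0.138],0,0.75]]'

```text
clock: 48.9
tool_pos: [0.5789, 0.1048, 0.1617]
ee_rot: [-180.0, -0.2, 8.0]
wrist_force: [-0.1, 0.6, 0.4]
finger_gap: 0.064
```

```bash
python3 -c "
from h import *
mv((0,0,-.138,0))
to(.6122,-.321,.16,8.018)
c=cap('wrist');cv2.imwrite('pics/w20.png',c['frame'])"
```

```text
SHIFT -0.0254 0.4263 0.0 TW -0.0 | cmd [0.5779 0.1046 0.16   8.018 ] meas [0.5789 0.1048 0.1617] [-1.7998e+02 -1.5000e-01  8.0200e+00] t 48.9 gap 0.064 F [-0.1  0.6  0.4] J [-20.  30.  12.  98.  -7.  53.   3.]
```

View pics/w20.png

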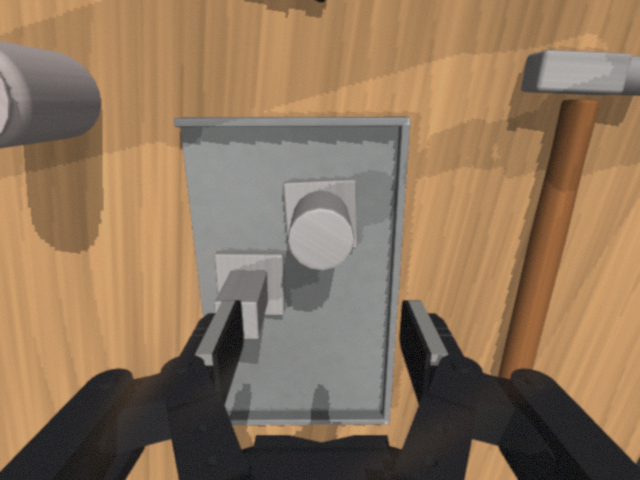

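The round and square stakes stand in their places. Now the stepped one.

Call:
arm_command --rows '[[[-0.002,0.03,0],0,0.65],[[-0.004,0.075,0],0,0.65],[[-0.007,0.125,0],0,0.65],[[-0.01,0.175,0],0,0.65],[[-0.013,0.225,0],0,0.65],[[-0.016,0.275,0],0,0.65],[[-0.019,0.325,0],0,0.65],[[-0.022,0.37,0],0,0.65]]'

```text
clock: 49.75
tool_pos: [0.607, -0.2671, 0.1581]
ee_rot: [-179.9, 0.2, 8.0]
wrist_force: [0.9, -0.5, -0.3]
finger_gap: 0.0553
```

Call:
arm_command --rows '[[[-0.002,0.03,0.01],0,0.65],[[-0.003,0.05,0.025],0,0.65],[[-0.0034,0.0563,0.035],0,0.65],[[-0.0034,0.0563,0.04],0,0.65],[[-0.0034,0.0563,0.04],0,0.65],[[-0.0034,0.0563,0.04],0,0.65],[[-0.0034,0.0563,0.04],0,0.65]]'

```text
clock: 50.45
tool_pos: [0.6135, -0.3195, 0.1211]
ee_rot: [180.0, -0.1, 8.1]
wrist_force: [-0.6, -0.0, 0.5]
finger_gap: 0.0553
```

```bash
python3 -c "
from h import *
mv((-.022,.37,0,0),(-.0034,.0563,.04,0))
to(.6122,-.321,.026,8.018)
c=cap('wrist');cv2.imwrite('pics/w21.png',c['frame'])"
```

```text
SHIFT 0.0 -0.0 0.094 TW -0.0 | cmd [ 0.6122 -0.321   0.12    8.018 ] meas [ 0.6135 -0.3195  0.1211] [ 1.80e+02 -7.00e-02  8.14e+00] t 50.45 gap 0.0553 F [-0.6 -0.   0.5] J [19. 40. 11. 83. -9. 57. 41.]
```

View pics/w21.png

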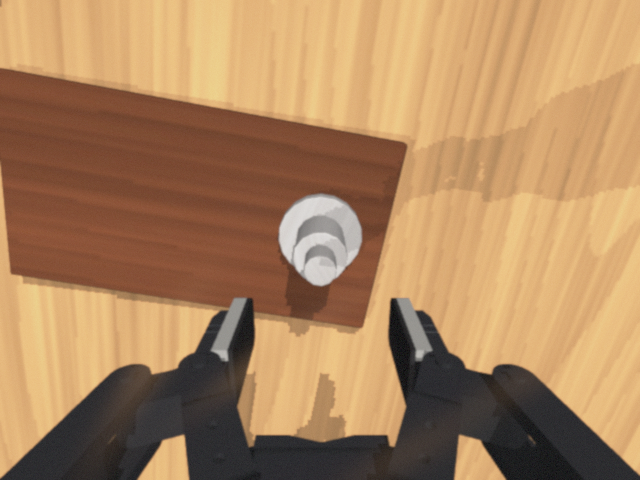

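Aligned: the tip is at (321,270). Descend, grip and lift.

Call:
arm_command --rows '[[[0,0,0.018],0,0.65],[[0,0,0.038],0,0.65],[[0,0,0.058],0,0.65],[[0,0,0.078],0,0.65],[[0,0,0.09],0,0.65],[[0,0,0.094],0,0.65],[[0,0,0.094],0,0.65],[[0,0,0.094],0,0.65]]'

```text
clock: 51.3
tool_pos: [0.6132, -0.3214, 0.0274]
ee_rot: [179.9, -0.1, 8.0]
wrist_force: [0.5, 0.1, 1.1]
finger_gap: 0.0553
```

Call:
arm_command --rows '[[[0,0,0],0,0.5],[[0,0,0],0,0.4],[[0,0,0],0,0.3],[[0,0,0],0,0.25],[[0,0,0],0,0.2],[[0,0,0],0,0.2],[[0,0,0],0,0.2],[[0,0,0],0,0.2]]'

```text
clock: 52.1
tool_pos: [0.6132, -0.3212, 0.0273]
ee_rot: [180.0, -0.1, 8.0]
wrist_force: [-0.9, 1.1, 5.8]
finger_gap: 0.0303
```

Call:
arm_command --rows '[[[0,0,-0.004],0,0.2],[[0,0,-0.014],0,0.2],[[0,0,-0.034],0,0.2],[[0,0,-0.06],0,0.2],[[0,0,-0.09],0,0.2],[[0,0,-0.115],0,0.2],[[0,0,-0.13],0,0.2],[[0,0,-0.134],0,0.2]]'

```text
clock: 52.9
tool_pos: [0.6132, -0.3215, 0.1627]
ee_rot: [179.9, -0.1, 8.0]
wrist_force: [-0.5, 0.1, -4.1]
finger_gap: 0.031
```

```bash
python3 -c "
from h import *
mv((0,0,.094,0),(0,0,-.134,0))
to(.6086,-.0242,.16,8.018)"
```

```text
SHIFT 0.0378 -0.2944 0.0 TW -0.0 | cmd [ 0.6122 -0.321   0.16    8.018 ] meas [ 0.6132 -0.3215  0.1627] [ 1.799e+02 -1.400e-01  8.010e+00] t 52.9 gap 0.031 F [-0.5  0.1 -4.1] J [19. 38. 12. 80. -8. 62. 40.]
```

Call:
arm_command --rows '[[[0.003,-0.022,0],0,0.2],[[0.008,-0.062,0],0,0.2],[[0.014,-0.107,0],0,0.2],[[0.02,-0.152,0],0,0.2],[[0.026,-0.2,0],0,0.2],[[0.032,-0.245,0],0,0.2],[[0.036,-0.28,0],0,0.2],[[0.0378,-0.2944,0],0,0.2]]'

```text
clock: 53.7
tool_pos: [0.6081, -0.0182, 0.1592]
ee_rot: [-179.8, 0.1, 8.4]
wrist_force: [0.0, -0.8, -3.9]
finger_gap: 0.0306
```

Call:
arm_command --rows '[[[0,0,0],0,0.2],[[0,0,0],0,0.2],[[0,0,0],0,0.2],[[0,0,0],0,0.2],[[0,0,0],0,0.2]]'

```text
clock: 54.2
tool_pos: [0.609, -0.0256, 0.1603]
ee_rot: [180.0, 0.0, 7.9]
wrist_force: [-0.0, -0.2, -4.7]
finger_gap: 0.0304
```

Call:
arm_command --rows '[[[0,0,0.02],0,0.2],[[0,0,0.05],0,0.2],[[0,0,0.08],0,0.2],[[0,0,0.11],0,0.2],[[0,0,0.127],0,0.2],[[0,0,0.134],0,0.2],[[0,0,0.137],0,0.2],[[0,0,0.138],0,0.2]]'

```text
clock: 55.0
tool_pos: [0.6096, -0.0245, 0.0229]
ee_rot: [180.0, -0.1, 8.0]
wrist_force: [0.6, -0.9, -5.3]
finger_gap: 0.0307
```

Call:
arm_command --rows '[[[0,0,0],0,0.2],[[0,0,0.001],0,0.2],[[0,0,0.002],0,0.2],[[0,0,0.002],0,0.2]]'

```text
clock: 55.4
tool_pos: [0.6096, -0.0242, 0.0213]
ee_rot: [180.0, -0.1, 8.0]
wrist_force: [-1.5, 0.2, 2.7]
finger_gap: 0.031
```

```bash
python3 -c "
from h import *
mv((.0378,-.2944,0,0),(0,0,.138,0),(0,0,.002,0))
to(.6086,-.0242,.02,8.018)"
```

```text
SHIFT 0.0 -0.0 0.0 TW -0.0 | cmd [ 0.6086 -0.0242  0.02    8.018 ] meas [ 0.6096 -0.0242  0.0213] [ 1.7999e+02 -9.0000e-02  8.0200e+00] t 55.4 gap 0.031 F [-1.5  0.2  2.7] J [ -6.  41.  10. 102. -10.  38.  18.]
```

Call:
arm_command --rows '[[[0,0,0],0,0.45],[[0,0,0],0,0.5],[[0,0,0],0,0.6],[[0,0,0],0,0.65],[[0,0,0],0,0.65]]'

```text
clock: 55.9
tool_pos: [0.609, -0.0242, 0.0203]
ee_rot: [180.0, -0.0, 8.0]
wrist_force: [-0.6, 0.4, 0.3]
finger_gap: 0.0553
```

Call:
arm_command --rows '[[[0,0,-0.01],0,0.65],[[0,0,-0.035],0,0.65],[[0,0,-0.07],0,0.65],[[0,0,-0.11],0,0.65],[[0,0,-0.15],0,0.65],[[0,0,-0.19],0,0.65],[[0,0,-0.211],0,0.65],[[0,0,-0.211],0,0.65]]'

```text
clock: 56.7
tool_pos: [0.6107, -0.0246, 0.236]
ee_rot: [179.9, -0.4, 8.0]
wrist_force: [-0.2, -0.1, -0.6]
finger_gap: 0.0556
```

```bash
python3 -c "
from h import *
mv((0,0,-.211,0))
to(.5691,.0832,.231,8.4763)"
```

```text
SHIFT -0.0241 -0.1119 0.0 TW -0.008 | cmd [ 0.6086 -0.0242  0.231   8.018 ] meas [ 0.6107 -0.0246  0.236 ] [179.94  -0.42   8.01] t 56.7 gap 0.0556 F [-0.2 -0.1 -0.6] J [-8. 28. 13. 88. -7. 64. 14.]
```

Move back to the pose of the first wrist picture so I can compare directly.

Call:
arm_command --rows '[[[-0.006,-0.03,0],-0.002,0.8],[[-0.015,-0.07,0],-0.005,0.8],[[-0.022,-0.1,0],-0.008,0.8],[[-0.0241,-0.1119,0],-0.008,0.8],[[-0.0241,-0.1119,0],-0.008,0.8],[[-0.0241,-0.1119,0],-0.008,0.8],[[-0.0241,-0.1119,0],-0.008,0.8],[[-0.0241,-0.1119,0],-0.008,0.8]]'

```text
clock: 57.5
tool_pos: [0.5699, 0.0815, 0.2312]
ee_rot: [180.0, 0.0, 8.3]
wrist_force: [0.0, -0.5, -0.2]
finger_gap: 0.0685
```

```bash
python3 -c "
from h import *
mv((-.0241,-.1119,0,-.008))
to(.5691,.0832,.231,8.4763)
c=cap('wrist')
a=cv2.imread('pics/w1.png')[80:370,200:420];b=c['frame'][80:370,200:420]
cv2.imwrite('pics/w22.png',cv2.resize(np.hstack([a,b]),None,fx=1.8,fy=1.8))
c=cap('top');a=cv2.imread('pics/top0.png')[140:320,130:410];b=c['frame'][140:320,130:410]
cv2.imwrite('pics/t22.png',np.vstack([cv2.resize(x,None,fx=1.6,fy=1.6) for x in(a,b)]))"
```

```text
SHIFT 0.0 0.0 0.0 TW 0.0 | cmd [0.5691 0.0832 0.231  8.4763] meas [0.5699 0.0815 0.2312] [179.95   0.     8.34] t 57.5 gap 0.0685 F [ 0.  -0.5 -0.2] J [-19.  25.  13.  94.  -6.  62.   4.]
```

View pics/w22.png

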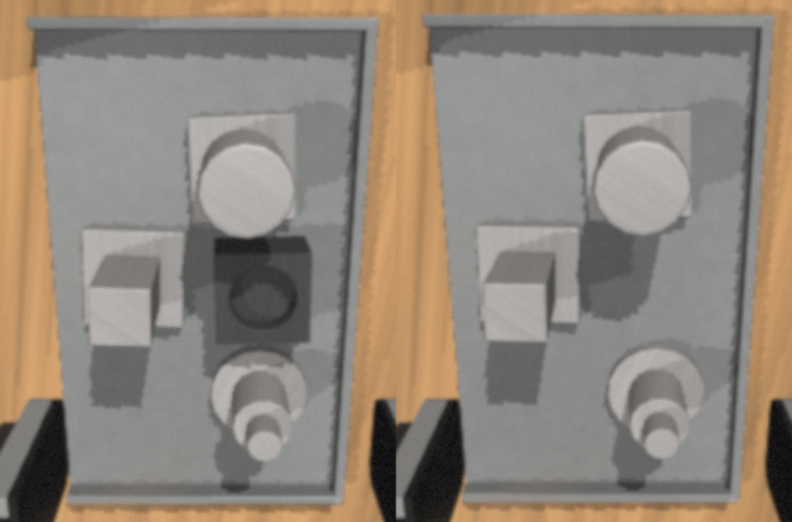

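View pics/t22.png

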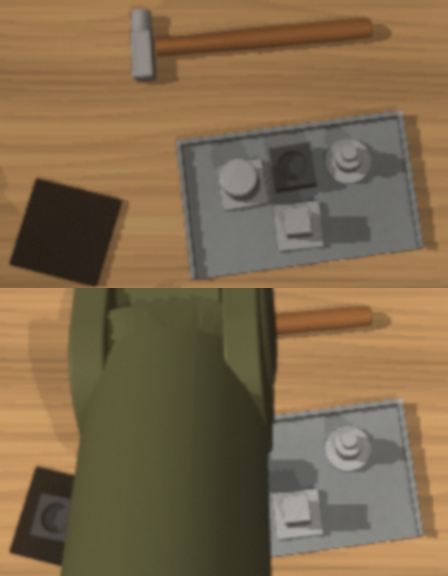

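The stakes match the first picture to about 1 px. I'll swing the arm aside to check the block's centring with the fixed cameras.

Call:
arm_command --rows '[[[0,0.03,0],0,0.8],[[0,0.07,0],0,0.8],[[0,0.11,0],0,0.8],[[0,0.15,0],0,0.8],[[0,0.19,0],0,0.8],[[0,0.23,0],0,0.8],[[0,0.25,0],0,0.8],[[0,0.26,0],0,0.8]]'

```text
clock: 58.4
tool_pos: [0.6074, -0.1775, 0.2311]
ee_rot: [179.9, 0.0, 8.2]
wrist_force: [0.5, 0.5, -0.5]
finger_gap: 0.0681
```

```bash
python3 -c "
from h import *
mv((0,.26,0,0))
for n,(x,y,w,h) in dict(top=(125,240,95,85),scene=(365,110,90,70)).items():
    c=cap(n);np.savez(n+'23.npz',**c)
    cv2.imwrite('pics/%s23.png'%n,cv2.convertScaleAbs(cv2.resize(c['frame'][y:y+h,x:x+w],None,fx=7,fy=7,interpolation=cv2.INTER_CUBIC),alpha=2.2));cv2.imwrite('pics/%s23f.png'%n,c['frame'])"
```

```text
(no output)
```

View pics/top23.png

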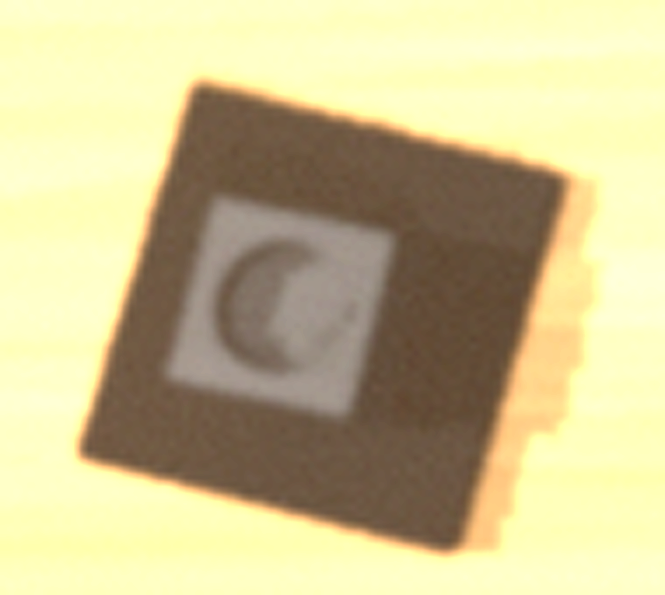

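View pics/scene23.png

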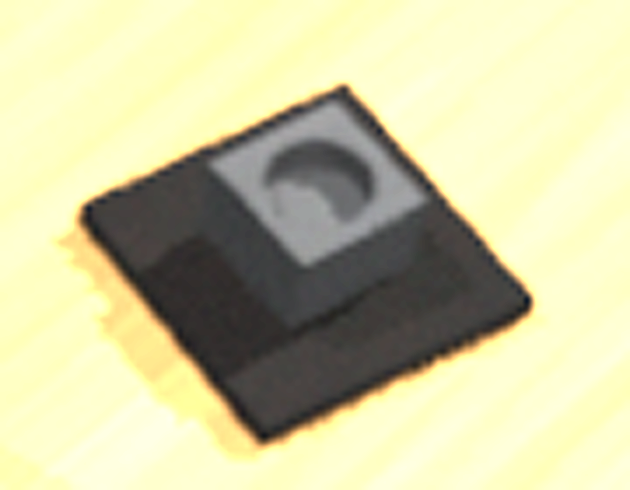

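View pics/scene23f.png

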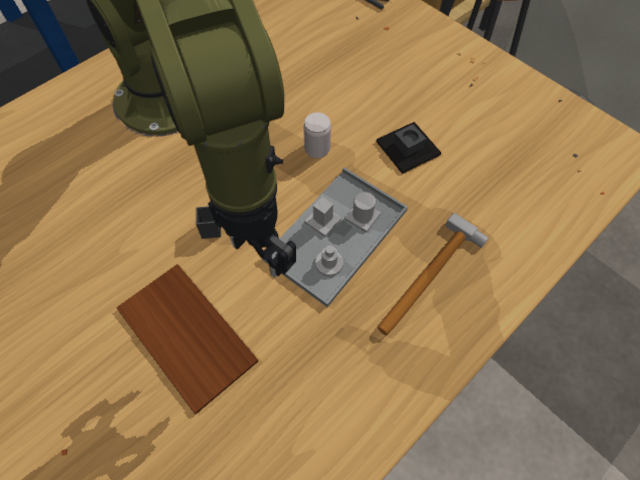

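The pad and block corners are clear in both crops, so I'll measure the offset in each.

```bash
python3 -c "
from h import *
for n,o,P,B in(('top',(125,240),[(195,83),(568,178),(458,550),(83,457)],[(212,196),(397,236),(350,418),(165,380)]),('scene',(365,110),[(345,85),(532,302),(263,440),(82,210)],[(345,92),(427,198),(303,268),(208,165)])):
    c=dict(np.load(n+'23.npz'));f=lambda Q,z:ray(c,(np.array(Q)+.5)/7-.5+np.array(o),z)
    a,b=f(P,.010),f(B,.042);L=lambda w:np.linalg.norm(w-np.roll(w,1,0),axis=1).round(4)
    print(n,a.mean(0).round(4),L(a),b.mean(0).round(4),L(b),(b.mean(0)-a.mean(0)).round(4))"
```

```text
top [0.5182 0.3161 0.01  ] [0.1071 0.1087 0.1059 0.1072] [0.5169 0.3186 0.042 ] [0.0505 0.0515 0.0499 0.051 ] [-0.0013  0.0025  0.032 ]
scene [0.5208 0.3155 0.01  ] [0.1071 0.1065 0.1077 0.1074] [0.5176 0.3192 0.042 ] [0.0563 0.0497 0.051  0.05  ] [-0.0032  0.0036  0.032 ]
```

The three views put the block about 3 mm off the pad centre, which is still the middle. Re-handling it now would break the order asked, so I leave it and hand in.

```bash
python3 -c "
from h import *
print(r.sign_off(), observe()['clock'])"
```

```text
the job is handed in; nothing more can be done
the job is handed in; nothing more can be done
```

I handed the job in at about 58 s of the 144 s allowed. No verdict was reported.

**What I did:**
- Moved the stepped, round and square stakes onto the board.
- With all three standing there, set the doming block on the pad, square to its edges.
- Returned each stake to its own place: square in front, round on the left, stepped on the right. Each was set down at the pose it had been picked up from.

**Last checks:**
- **Stakes:** the wrist picture from the original viewpoint matches the first one to about 1 px, and all three are upright.
- **Block:** three camera views put it about 3 to 5 mm from the pad's centre, all roughly in the same direction. I left it, because moving it again after the stakes were back would have broken the order asked. The pad's sides also measured 106–109 mm instead of 110 mm, so 1–2 mm of that may be measuring error.
- **Hammer, tube and can:** they look untouched in the pictures, though I took no measurements of them.
- **Forces:** the wrist force reported at the end of each move stayed below 10 N.

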